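Bottles into the block heater

TASK

Bring the test kit up to temperature: move the red-tipped bottle, the blue-tipped bottle, the brown bottle and the amber bottle from the white rack into the block heater, each one upright and fully down in a pocket bored for its size. The red-tipped and the blue-tipped bottle both fit the two green blocks: the red one goes into the left-hand green block and the blue one into the right-hand one (as seen from the robot), so that they stand in the order in which they are used. Set every bottle down instead of dropping it, do not tip any over, and leave the small white bottle in the rack and the timer on the bench where they are.

Things in the scene. Friction and masses are not known exactly. Their poses are not given: they have to be found in the camera images.
- red_bottle: loose round white bottle with a pointed red dropper tip; body 42 mm in diameter, straight from the underside up to 70 mm, 110 mm tall with the tip; about 60 g. Origin: centre of the underside, z up. Stands in a cell of the white rack: a shallow fixed tray, five cells in a row 79 mm apart, floor 3 mm thick, walls 20 mm high; the order differs at every start. Goes into the left-hand green block
- blue_bottle: loose round white bottle with a pointed blue dropper tip, same size as the red-tipped one: body 42 mm in diameter and straight up to 70 mm, 110 mm tall; about 60 g. Origin: centre of the underside, z up. In another cell of the white rack. Goes into the right-hand green block. Similar bottles along the back wall are not meant
- brown_bottle: loose round dark brown bottle with black cap, body 34 mm in diameter, 66 mm tall with the cap (body up to 61 mm); about 45 g. Origin: centre of the underside, z up. In another cell of the white rack. Goes into the yellow block
- amber_bottle: loose round bottle of pale amber (tan) colour with black cap, body 56 mm in diameter, straight up to 75 mm, 115 mm tall, about 140 g; the biggest in the rack. Origin: centre of the underside, z up. In another cell of the white rack. Goes into the silver-grey block
- white_bottle: loose small white bottle with white cap, 25 mm in diameter, 56 mm tall, in the remaining cell of the white rack; it stays there. Origin: centre of the underside
- block_large: plain silver-grey fixed metal block, 80 x 80 mm, 44 mm high, for the amber bottle: round pocket in its top, 66 mm in diameter, 22 mm deep. One of four in a row (82 mm apart, order differs) in the block heater, a low light-grey device behind the rack, lower than the blocks. Origin: centre of its underside (pocket floor 22 mm, top 44 mm above it); x away from the robot, y to its left along the row, z up
- block_mid_1: green fixed metal block, 80 x 80 x 44 mm, in the heater; round pocket 52 mm in diameter, 22 mm deep. One of two alike: the one further left (greater y) takes the red-tipped bottle, the other the blue-tipped. Origin and axes as for block_large
- block_mid_2: the other green fixed metal block, 80 x 80 x 44 mm, the same as block_mid_1: pocket 52 mm in diameter, 22 mm deep. Origin and axes as for block_large
- block_small: yellow (gold) fixed metal block, 80 x 80 x 44 mm, in the heater; round pocket 42 mm in diameter, 22 mm deep, for the brown bottle. Origin and axes as for block_large
- timer: loose white bench timer with a small display, 62 x 78 mm, 21 mm high, lying on the bench beside the heater; it stays there. Origin: centre of its underside
There are look-alikes about, which are no part of the job. Leave any pink or purple look-alike of the amber_bottle alone. Leave any purple look-alike of the blue_bottle alone.

How it is judged:
By the outcome, as a careful person would: the job done as asked, in the order asked, and still so for the second after the job is handed in, with the robot touching nothing.
It also fails if it takes over 106 s, if anything falls off the work surface, if the arm or the gripper's body presses on something with over 40 N, if the wrist force passes 120 N, or if a joint passes its speed limit or range.

ROBOT

A 6-joint arm with a two-finger parallel gripper is mounted at the origin on a cart in front of the work surface, level with it; the furniture and walls round the work are solid. World frame = base frame: x ahead of the robot, y to its left, z up, the work surface at z = 0. Lengths are in m, angles in degrees, forces in N, time in s.
With the tool pointing down it reaches from about 0.4 to 0.825 m from the base axis. Payload 7 kg.
Tool frame: the origin (TCP) lies at the very end of the fingers, on their centre line; the grasp point (between the pads) lies 19 mm behind it; z points along the fingers, y is the direction in which the jaws open and shut (so a half turn about z gives the same grasp; the last joint's range is limited). The gripper opens to 88 mm and grips with 3 to 60 N. Pads are 19 mm wide; open, the fingers measure 130 mm over their backs; the gripper's body (78 mm by 193 mm) begins 47 mm behind the grasp point.
Start: joints at [-49.441, 20.546, 0.682, 0, -70.136, -16.507], TCP at [0.275, -0.616, 0.227] pointing down, gripper open.
Joint ranges: [-176.03, 176.03], [-82.01, 121.73], [-58.28, 71.71], [-173.87, 95.51], [-174.79, -0.11], [-173.66, 173.66]. Speed limits (degrees/s): [136.94, 136.94, 172.46, 180, 180, 180].

INTERFACE

Orientations are given as [roll, pitch, yaw] about the fixed x, y, z axes, in that order (R = Rz(yaw) Ry(pitch) Rx(roll)).
In Python, from plant import telemetry, snapshot, calibration, workorder gives the robot as it stands. The module is installed in compiled form; this text tells all that it offers.
- The arm moves only by the tool step_arm, never from a script. Its argument "plan" is text: rows parted by semicolons, each of 7 numbers parted by spaces: the finger opening in cm, from 0 to 8.76, then the shift along the tool's x, y, z in cm, then the turn, a rotation vector about the tool's x, y, z in degrees. A call has 1 to 12 rows; each row shifts and turns the commanded pose from where the row before left it, along the tool's axes as they then stand; what a row does not reach is not made up. A row lasts 1/12 s, in which the tool goes at most 41.7 mm and 7.16 degrees, less where a joint would pass 70% of its speed; a pose out of reach is approached as far as the arm can. A call with a gripper value outside its range is refused whole. The fingers move at their own pace and stop on an object; the grip force is fixed at half the most. Time passes only in rows, so rows that do not move let the fingers close. It gives the time, the measured TCP pose, the force and the opening at its end, in the units of the state.
- telemetry.get_obs(): the state, without advancing time (a new reading comes with each control period).
- snapshot(name): name is "scene" or "side" or "wrist"; returns the picture (384x512x3 uint8, blue, green, red); there is no depth.
- calibration(name): a dict with "K" (3x3 intrinsics, pixels), "camera_from_world" (4x4, takes a point from world to camera coordinates). Camera axes: x right, y up, looking along -z (the intrinsics and any distortion apply to the point x, -y, -z); pixel columns grow to the right and rows downward; lengths in m; the calibration is good to about 2 mm. A picture is of the moment at which its call begins: read the wrist's pose just before it. calibration takes no time and is no camera call; for the wrist camera it gives the pose at the moment of the call.
- workorder.close_job(): hands the job in, once; it reports no verdict.
The state is a dict: "clock": time; "joint_pos": joint angles; "qvel": joint speeds; "tau": joint torques, N m; "tool_pos": TCP position; "orientation": TCP orientation; "force": force on the tool from outside, world axes, zero at the start; "moment": the same for the moment, N m; "opening": finger opening in m.
Only numpy, scipy, OpenCV 4.12 (cv2) and the standard library are available. Lean on these libraries where they do the work, as an engineer would, in place of code of your own. Each camera call takes 0.05 s, during which the arm holds its last target.

## Working session

There is one attempt and no reset: what is moved stays moved. The work goes in short steps, Python scripts to look and compute and a tool call to move; the robot and the scene stay as the last step left them, time stands still between calls to the robot, and variables do not carry over. Pictures are saved under pics/ and viewed, and the job is handed in when it is done.

Besides the shell and the picture viewer there is one more tool, called after "Request:" as name(argument=value, ...) on one line, values as JSON. step_arm: Moves the arm, as the interface text tells. Its arguments: {"type":"object","properties":{"plan":{"type":"string"}},"required":["plan"]}

```bash
mkdir -p pics
python3 - <<'E'
from plant import telemetry, snapshot, calibration
import cv2
print(telemetry.get_obs())
for n in ("scene","side","wrist"):
    c=calibration(n); im=snapshot(n); cv2.imwrite(f"pics/{n}0.png",im); print(n,c)
E
```

```text
{'clock': 0.0, 'joint_pos': array([-4.94399853e+01,  2.05903454e+01,  6.33582755e-01, -2.11762081e-02,
       -7.01358380e+01, -1.65069122e+01]), 'qvel': array([ 0.03393114,  0.01289927,  0.01672224, -0.02896976,  0.04696917,
        0.00812458]), 'tau': array([ 3.24252669e-04, -5.82723498e+01,  2.93041545e+01,  6.99675098e+00,
        6.74502837e-03, -2.27330665e-04]), 'tool_pos': array([ 0.27489673, -0.61594488,  0.22563022]), 'orientation': array([ 1.79905559e+02, -7.22683258e-03, -1.55954103e+02]), 'force': array([-0.09339412,  0.08985579,  0.55692501]), 'moment': array([-0.01560864, -0.03401347, -0.01610544]), 'opening': 0.08756123452961048}
scene {'K': array([[485.34414563,   0.        , 251.82803843],
       [  0.        , 485.34414563, 197.49159243],
       [  0.        ,   0.        ,   1.        ]]), 'camera_from_world': array([[-0.87885086, -0.47703848,  0.00744629,  0.45290815],
       [ 0.20418062, -0.36196556,  0.9095555 , -0.11183465],
       [-0.43119767,  0.80088402,  0.41551576, -1.01849371],
       [ 0.        ,  0.        ,  0.        ,  1.        ]])}
side {'K': 
[... 155 characters left out ...]
'camera_from_world': array([[-0.83719912, -0.5466387 ,  0.01684531,  0.47125519],
       [ 0.43943781, -0.65404222,  0.6157298 , -0.1909009 ],
       [-0.3255642 ,  0.52289092,  0.78777728, -1.30263212],
       [ 0.        ,  0.        ,  0.        ,  1.        ]])}
wrist {'K': array([[336.48572862,   0.        , 254.19438943],
       [  0.        , 336.48572862, 192.80147277],
       [  0.        ,   0.        ,   1.        ]]), 'camera_from_world': array([[-0.40719933,  0.91333756,  0.00179089,  0.67470659],
       [-0.87604928, -0.39001878, -0.2835895 ,  0.03604225],
       [-0.25831446, -0.11704636,  0.9589441 , -0.39044785],
       [ 0.        ,  0.        ,  0.        ,  1.        ]])}
```

View pics/scene0.png

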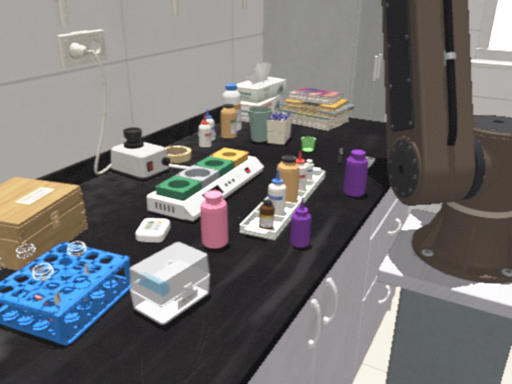

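View pics/side0.png

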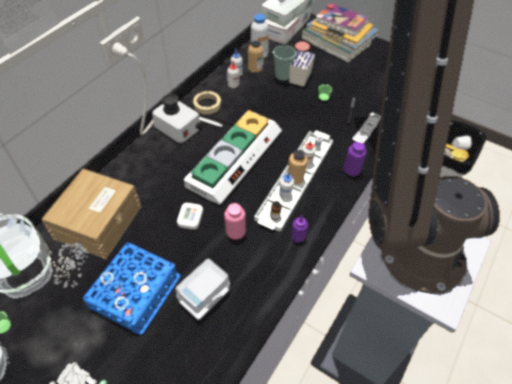

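View pics/wrist0.png

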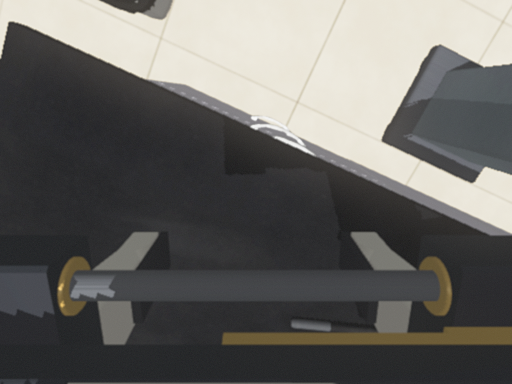

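```bash
cat > h.py <<'E'
import numpy as np, cv2
from plant import telemetry, snapshot, calibration
def cam(n,c=None):
    c=c or calibration(n); M=np.array(c["camera_from_world"]); R=M[:3,:3]; t=M[:3,3]
    return np.array(c["K"]),R,t
def ray(C,u,v):
    K,R,t=C; d=np.array([(u-K[0,2])/K[0,0], -(v-K[1,2])/K[1,1], -1.])
    return -R.T@t, R.T@d
def onz(C,u,v,z):
    o,d=ray(C,u,v); return o+d*(z-o[2])/d[2]
def proj(C,p):
    K,R,t=C; q=R@np.array(p)+t; return K[0,0]*q[0]/-q[2]+K[0,2], K[1,1]*-q[1]/-q[2]+K[1,2]
def tri(C1,p1,C2,p2):
    o1,d1=ray(C1,*p1);o2,d2=ray(C2,*p2); d1/=np.linalg.norm(d1);d2/=np.linalg.norm(d2)
    A=np.stack([d1,-d2],1); s=np.linalg.lstsq(A,o2-o1,rcond=None)[0]
    a=o1+d1*s[0];b=o2+d2*s[1]; return (a+b)/2, np.linalg.norm(a-b)
E
python3 - <<'E'
from h import *
a=cv2.imread("pics/scene0.png")[135:245,140:340]; cv2.imwrite("pics/sc.png",cv2.resize(a,None,fx=4,fy=4,interpolation=cv2.INTER_CUBIC))
a=cv2.imread("pics/side0.png")[100:240,180:340]; cv2.imwrite("pics/si.png",cv2.resize(a,None,fx=4,fy=4,interpolation=cv2.INTER_CUBIC))
for n in("scene","side"): print(-cam(n)[1].T@cam(n)[2])
E
```

```text
[-0.01829893  0.99126967  0.52154752]
[0.05433312 0.81388358 1.13578893]
```

View pics/sc.png

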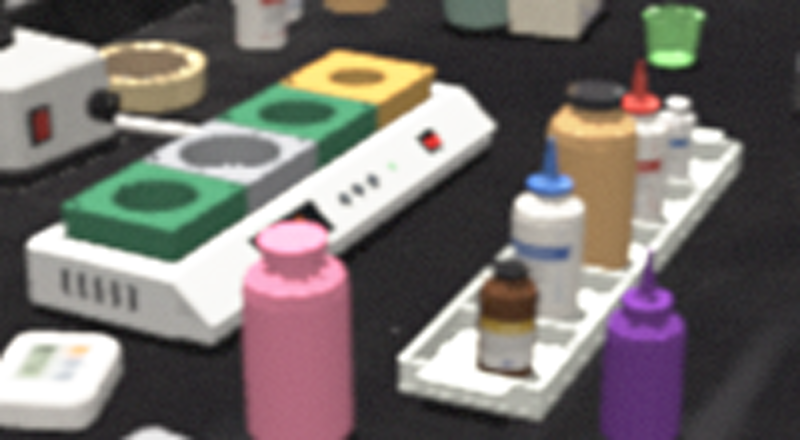

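View pics/si.png

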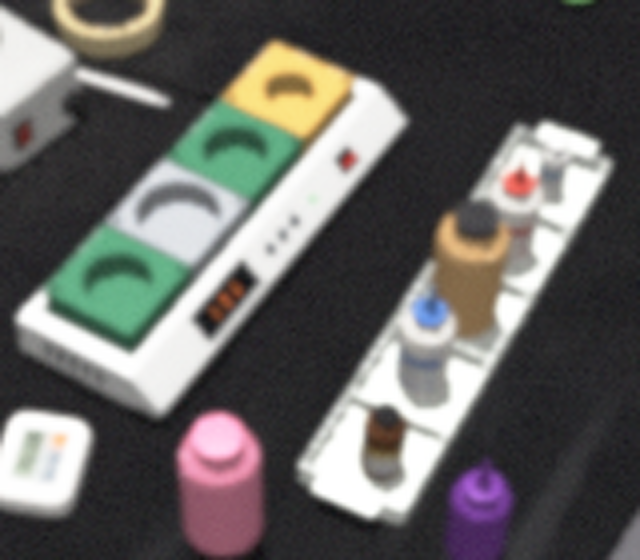

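```bash
cat > m.py <<'E'
from h import *
S=cam("scene");D=cam("side")
P=dict(bluetip=((550,142),(431,296)),redtip=((640,62),(519,170)),ambercap=((598,92),(480,215)),browncap=((511,268),(386,412)),
gL=((156,195),(118,282)),silver=((230,152),(180,207)),gR=((297,112),(235,144)),yel=((357,77),(289,89)))
for k,(a,b) in P.items():
    a=(a[0]/4+140-.4,a[1]/4+135-.4);b=(b[0]/4+180-.4,b[1]/4+100-.4)
    p,e=tri(S,a,D,b); print(k,p.round(4),round(e,4), np.hypot(*p[:2]).round(3))
    for z in (.036+.0,.06): print('   z',z,onz(S,*a,z)[:2].round(3),onz(D,*b,z)[:2].round(3))
# rack corners near top (z=.02): scene left-front corner (545,410)/(400,360); side
for nm,C,o,pts in(("sc",S,(140,135),[(400,360),(545,405),(742,145)]),("si",D,(180,100),[(302,470),(400,515),(612,158),(520,125)])):
    for q in pts: print(nm,onz(C,q[0]/4+o[0]-.4,q[1]/4+o[1]-.4,.02).round(4))
E
python3 m.py
```

```text
bluetip [0.4281 0.0416 0.1131] 0.0016 0.43
   z 0.036 [ 0.512 -0.138] [ 0.457 -0.016]
   z 0.06 [ 0.485 -0.082] [0.448 0.002]
redtip [ 0.4334 -0.099   0.1189] 0.0029 0.445
   z 0.036 [ 0.525 -0.324] [ 0.466 -0.173]
   z 0.06 [ 0.498 -0.259] [ 0.457 -0.151]
ambercap [ 0.4373 -0.0454  0.1148] 0.0015 0.44
   z 0.036 [ 0.525 -0.247] [ 0.468 -0.111]
   z 0.06 [ 0.498 -0.185] [ 0.459 -0.091]
browncap [0.4154 0.1173 0.0665] 0.0041 0.432
   z 0.036 [0.442 0.058] [0.428 0.098]
   z 0.06 [0.42  0.104] [0.42  0.114]
gL [0.6501 0.1257 0.0646] 0.0023 0.662
   z 0.036 [0.691 0.071] [0.667 0.108]
   z 0.06 [0.656 0.116] [0.654 0.123]
silver [0.6597 0.0326 0.0585] 0.0014 0.66
   z 0.036 [ 0.692 -0.014] [0.673 0.017]
   z 0.06 [0.657 0.035] [0.659 0.034]
gR [ 0.6615 -0.0486  0.0594] 0.0034 0.663
   z 0.036 [ 0.694 -0.102] [ 0.676 -0.066]
   z 0.06 [ 0.659 -0.048] [ 0.663 -0.047]
yel [ 0.6592 -0.1243  0.0617] 0.003 0.671
   z 0.036 [ 0.696 -0.187] [ 0.675 -0.146]
   z 0.06 [ 0.66  -0.129] [ 0.661 -0.125]
sc [0.4568 0.1649 0.02  ]
sc [0.3643 0.1717 0.02  ]
sc [ 0.4079 -0.2373  0.02  ]
si [0.4567 0.167  0.02  ]
si [0.3766 0.1605 0.02  ]
si [ 0.4136 -0.2433  0.02  ]
si [ 0.4968 -0.234   0.02  ]
```

Request:
step_arm(plan="8.76 0 0 -1.4 0 0 -6.6;8.76 0 0 -1.4 0 0 -6.6;8.76 0 0 -1.4 0 0 -6.6;8.76 0 0 -1.4 0 0 -6.6;8.76 0 0 -1.4 0 0 -6.6;8.76 0 0 -1.4 0 0 -6.6;8.76 0 0 -1.4 0 0 -6.6;8.76 0 0 -1.4 0 0 -6.6;8.76 0 0 -1.4 0 0 -6.6;8.76 0 0 -1.4 0 0 -6.6")

```text
clock: 0.98
tool_pos: [0.2751, -0.6162, 0.3669]
orientation: [180.0, 0.0, -89.6]
force: [0.0, -0.3, 0.0]
opening: 0.0876
```

Request:
step_arm(plan="8.76 -3.6 -1.5 0 0 0 0;8.76 -3.6 -1.5 0 0 0 0;8.76 -3.6 -1.5 0 0 0 0;8.76 -3.6 -1.5 0 0 0 0;8.76 -3.6 -1.5 0 0 0 0;8.76 -3.6 -1.5 0 0 0 0;8.76 -3.6 -1.5 0 0 0 0;8.76 -3.6 -1.5 0 0 0 0;8.76 -3.6 -1.5 0 0 0 0;8.76 -3.6 -1.5 0 0 0 0;8.76 -3.6 -1.5 0 0 0 0;8.76 -3.6 -1.5 0 0 0 0")

```text
clock: 1.98
tool_pos: [0.4548, -0.1823, 0.3667]
orientation: [-180.0, 0.0, -89.9]
force: [0.1, 0.0, -0.2]
opening: 0.0876
```

Request:
step_arm(plan="8.76 -3.6 -1.5 0 0 0 0;8.76 -3.6 -1.5 0 0 0 0;8.76 -3.6 -1.5 0 0 0 0;8.76 0 0 0 0 0 0;8.76 0 0 0 0 0 0;8.76 0 0 0 0 0 0")

```text
clock: 2.48
tool_pos: [0.4994, -0.076, 0.3663]
orientation: [180.0, -0.0, -89.9]
force: [-0.6, -0.1, -0.2]
opening: 0.0873
```

Run:
```python
from h import *
import pickle
o=telemetry.get_obs();print(o['clock'],o['tool_pos'],o['orientation'],o['joint_pos'])
c=calibration("wrist");im=snapshot("wrist");cv2.imwrite("pics/w1.png",im);pickle.dump(c,open("w1.pkl","wb"))
cv2.imwrite("pics/w1b.png",cv2.resize(im,None,fx=1.5625,fy=1.5625))
```

```text
2.4833 [ 0.49943512 -0.07600457  0.36632584] [ 1.79963067e+02 -1.20368714e-02 -8.98853959e+01] [ 1.36623165e+01  7.04777491e-01 -6.23288289e+00  3.07240500e-03
 -8.31010649e+01 -1.35480864e+01]
```

View pics/w1b.png

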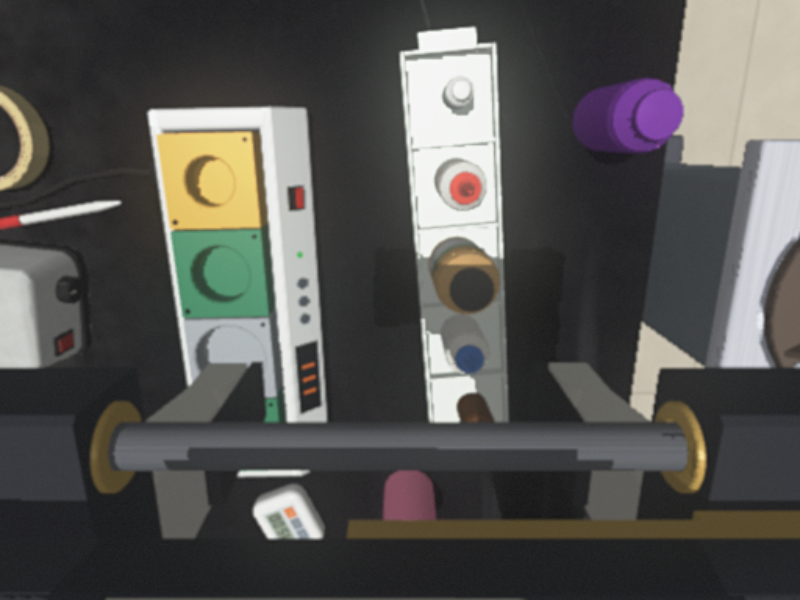

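Request:
step_arm(plan="8.76 -3.75 0 0 0 0 0;8.76 -3.75 0 0 0 0 0;8.76 -3.75 0 0 0 0 0;8.76 -3.75 0 0 0 0 0;8.76 0 0 0 0 0 0;8.76 0 0 0 0 0 0;8.76 0 0 0 0 0 0")

```text
clock: 3.12
tool_pos: [0.4994, 0.0729, 0.3667]
orientation: [-180.0, -0.0, -90.0]
force: [-0.3, -0.3, 0.2]
opening: 0.0881
```

Run:
```python
from h import *
import pickle
o=telemetry.get_obs();print(o['clock'],o['tool_pos'],o['orientation'],o['joint_pos'])
c=calibration("wrist");im=snapshot("wrist");cv2.imwrite("pics/w2.png",im);pickle.dump(c,open("w2.pkl","wb"))
cv2.imwrite("pics/w2b.png",cv2.resize(im,None,fx=1.5625,fy=1.5625))
```

```text
3.1167 [0.49935676 0.07286312 0.36668764] [-1.79994569e+02 -9.73843523e-03 -8.99804810e+01] [ 3.06486791e+01  6.18807753e-01 -6.27847233e+00  1.12278688e-02
 -8.31030085e+01 -3.06305080e+01]
```

View pics/w2b.png

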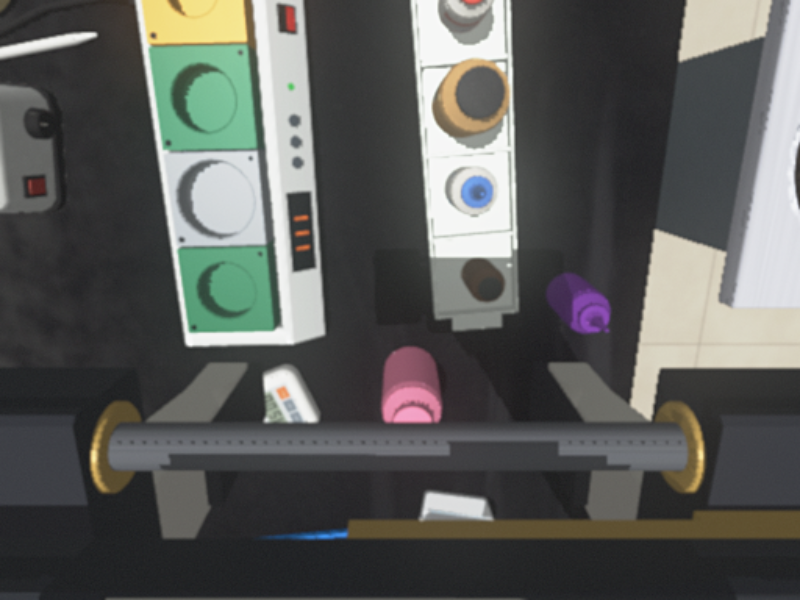

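Run:
```python
from h import *
import pickle
for w in("w1","w2"):
    C=cam("",pickle.load(open(w+".pkl","rb"))); im=cv2.imread(f"pics/{w}.png"); hsv=cv2.cvtColor(im,cv2.COLOR_BGR2HSV)
    M=dict(yellow=cv2.inRange(hsv,(15,90,120),(30,255,255)),green=cv2.inRange(hsv,(60,60,40),(90,255,255)),
     red=cv2.inRange(hsv,(0,150,90),(8,255,255)),blue=cv2.inRange(hsv,(100,110,60),(125,255,255)),amber=cv2.inRange(hsv,(8,80,60),(22,190,220)))
    for k,m in M.items():
        m=m.copy(); m[232:]=0
        cs,_=cv2.findContours(m,cv2.RETR_EXTERNAL,cv2.CHAIN_APPROX_NONE)
        for c in cs:
            if cv2.contourArea(c)<60: continue
            h=cv2.convexHull(c); M0=cv2.moments(h); cx,cy=M0['m10']/M0['m00'],M0['m01']/M0['m00']
            r=cv2.minAreaRect(h)
            print(w,k,int(cv2.contourArea(c)),np.round([cx,cy],1),[np.round(x,1) for x in r], onz(C,cx,cy,.06).round(4))
            if k in("green","yellow"):
                b=cv2.boxPoints(r); print('    ',[onz(C,*q,.06)[:2].round(3) for q in b])
```

```text
w1 yellow 252 [297.6 165.1] [array([298. , 164.5]), array([11., 32.]), np.float64(90.0)] [ 0.4387 -0.0564  0.06  ]
     [array([ 0.461, -0.065]), array([ 0.416, -0.065]), array([ 0.415, -0.049]), array([ 0.46 , -0.049])]
w1 yellow 3624 [134.2 114.8] [array([133.6, 115.3]), array([62.8, 63.5]), np.float64(87.9)] [ 0.6612 -0.125   0.06  ]
     [array([ 0.702, -0.163]), array([ 0.618, -0.166]), array([ 0.621, -0.084]), array([ 0.709, -0.08 ])]
w1 green 3131 [142.2 174.8] [array([142.1, 174.9]), array([55.9, 62.8]), np.float64(88.1)] [ 0.6582 -0.0421  0.06  ]
     [array([ 0.7 , -0.08]), array([ 0.612, -0.083]), array([ 0.615, -0.002]), array([0.707, 0.001])]
w1 red 61 [  5.7 141.6] [array([  5.6, 141.5]), array([ 6.5, 12.2]), np.float64(81.9)] [ 0.8417 -0.0886  0.06  ]
w1 blue 105 [300.2 227.1] [array([300. , 226.5]), array([ 9., 16.]), np.float64(90.0)] [0.4314 0.0371 0.06  ]
w1 amber 607 [297.7 178.2] [array([297.4, 177.5]), array([39.1, 40. ]), np.float64(60.6)] [ 0.438  -0.0374  0.06  ]
w1 amber 340 [130.3 115.4] [array([129. , 115.8]), array([33.7, 24. ]), np.float64(86.1)] [ 0.666
[... 764 characters left out ...]
p.float64(86.6)] [0.6534 0.1199 0.06  ]
     [array([0.696, 0.083]), array([0.61 , 0.078]), array([0.611, 0.161]), array([0.701, 0.166])]
w2 green 4116 [131.4  62.3] [array([131.2,  62.4]), array([68. , 69.4]), np.float64(87.3)] [ 0.6584 -0.0425  0.06  ]
     [array([ 0.7  , -0.081]), array([ 0.613, -0.084]), array([ 0.615, -0.002]), array([0.707, 0.002])]
w2 blue 254 [304.9 122.5] [array([305. , 122.5]), array([17., 18.]), np.float64(90.0)] [0.4311 0.0338 0.06  ]
w2 amber 1646 [301.9  61.5] [array([303. ,  60.5]), array([45.2, 47.8]), np.float64(18.4)] [ 0.4383 -0.0435  0.06  ]
w2 amber 113 [139.3  18.8] [array([129.5,  14.1]), array([66. , 29.9]), np.float64(1.7)] [ 0.6433 -0.0933  0.06  ]
```

Run:
```python
from h import *
import pickle
A=cam("",pickle.load(open("w1.pkl","rb")));B=cam("",pickle.load(open("w2.pkl","rb")));S=cam("scene");D=cam("side")
f=1/1.5625
s=lambda u,v:(u*f,v*f)
sc=lambda u,v:(u/4+139.6,v/4+134.6); sd=lambda u,v:(u/4+179.6,v/4+99.6)
for n,p in(("silver",(216,199)),("gL",(227,290)),("gR",(205,98))): print(n,onz(B,*s(*p),.06).round(4))
print("yel",onz(A,*s(211,181),.06).round(4), "gR w1",onz(A,*s(221,272),.06).round(4))
print("blue",tri(A,s(469,358),B,s(480,191)),tri(B,s(480,191),S,sc(550,142)))
print("red",tri(A,s(467,187),S,sc(640,62)),onz(A,*s(467,187),.113).round(4),tri(A,s(467,187),D,sd(519,170)))
print("amber",tri(A,s(473,290),B,s(481,94)), onz(A,*s(473,290),.118).round(4), onz(B,*s(481,94),.118).round(4))
print("brown",tri(B,s(488,287),S,sc(511,268)),tri(B,s(488,287),D,sd(386,412)),onz(B,*s(488,287),.069).round(4))
print("white",onz(A,*s(461,88),.059).round(4))
for n,p in(("farR",(401,52)),("farRr",(496,44))): print(n,onz(A,*s(*p),.02).round(4))
for n,p in(("nearL",(432,318)),("nearLr",(518,310))): print(n,onz(B,*s(*p),.02).round(4))
```

```text
silver [0.6577 0.0403 0.06  ]
gL [0.6557 0.1224 0.06  ]
gR [ 0.6587 -0.042   0.06  ]
yel [ 0.6603 -0.1236  0.06  ] gR w1 [ 0.6592 -0.0431  0.06  ]
blue (array([0.43286037, 0.03170866, 0.08112298]), np.float64(0.0030336256617065813)) (array([0.43436355, 0.02909251, 0.10752571]), np.float64(0.002316097009396806))
red (array([ 0.44407103, -0.12338009,  0.10966397]), np.float64(0.004040591696595485)) [ 0.4464 -0.1228  0.113 ] (array([ 0.44404518, -0.12128395,  0.09364271]), np.float64(0.000470550726182177))
amber (array([ 0.43819632, -0.04058845,  0.11126206]), np.float64(0.0003420591104687859)) [ 0.439  -0.0424  0.118 ] [ 0.4394 -0.04    0.118 ]
brown (array([0.41590036, 0.11694139, 0.0660652 ]), np.float64(0.004668019789950591)) (array([0.41773383, 0.11790241, 0.06590832]), np.float64(0.0005197046239409956)) [0.4185 0.1172 0.069 ]
white [ 0.4474 -0.1987  0.059 ]
farR [ 0.4966 -0.2319  0.02  ]
farRr [ 0.4137 -0.2384  0.02  ]
nearL [0.4647 0.1627 0.02  ]
nearLr [0.3784 0.1542 0.02  ]
```

Run:
```python
from h import *
import pickle
A=cam("",pickle.load(open("w1.pkl","rb")));B=cam("",pickle.load(open("w2.pkl","rb")))
f=1/1.5625
print("blue",onz(B,480*f,191*f,.113).round(4),onz(A,469*f,358*f,.1).round(4))
a=cv2.imread("pics/w1.png")[80:270,240:340]; cv2.imwrite("pics/a.png",cv2.resize(a[:150],None,fx=5,fy=4))
a=cv2.imread("pics/w2.png")[30:215,240:360]; cv2.imwrite("pics/b.png",cv2.resize(a,None,fx=3,fy=3))
```

```text
blue [0.4363 0.0292 0.113 ] [0.4372 0.0237 0.1   ]
```

View pics/b.png

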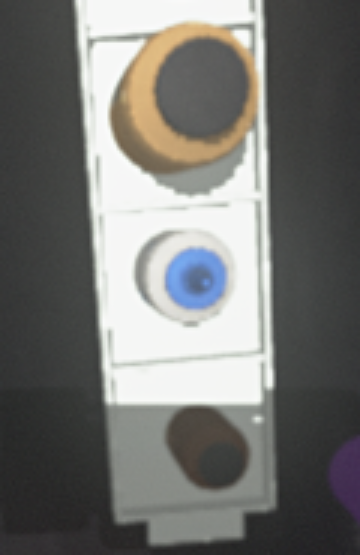

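Request:
step_arm(plan="8.76 2.8 0.77 2.4 0 0 0;8.76 2.8 0.77 2.4 0 0 0;8.76 2.8 0.77 2.4 0 0 0;8.76 2.8 0.77 2.4 0 0 0;8.76 2.8 0.77 2.4 0 0 0;8.76 2.8 0.77 2.4 0 0 0;8.76 2.8 0.77 2.3 0 0 0;8.76 0 0 0 0 0 0;8.76 0 0 0 0 0 0")

```text
clock: 3.92
tool_pos: [0.444, -0.1249, 0.1986]
orientation: [179.9, -0.0, -90.2]
force: [0.4, 0.8, 0.1]
opening: 0.0879
```

Run:
```python
from h import *
import pickle
o=telemetry.get_obs();print(o['clock'],o['tool_pos'],o['orientation'])
im=snapshot("wrist");cv2.imwrite("pics/w3b.png",cv2.resize(im,None,fx=1.5625,fy=1.5625))
```

```text
3.9167 [ 0.44398983 -0.12492723  0.19864019] [ 1.79865996e+02 -2.79467938e-02 -9.02458661e+01]
```

View pics/w3b.png

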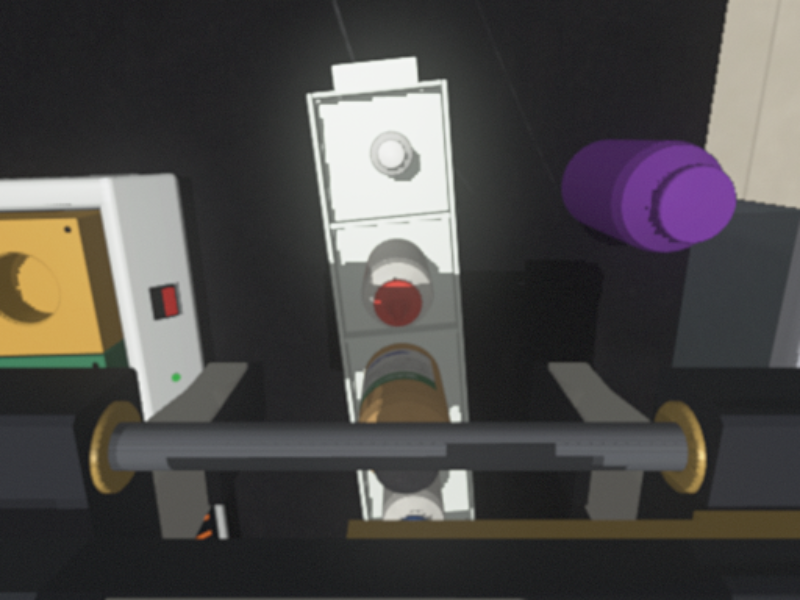

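Run:
```python
from h import *
C=cam("wrist");f=1/1.5625
for z in(.08,.09,.1,.113): print(z,onz(C,398*f,302*f,z).round(4))
print("white",onz(C,391*f,153*f,.059).round(4))
print("tcp axis proj",[np.array(proj(C,(.444,-.1249,z)))/f for z in (.113,.09,.003)])
```

```text
0.08 [ 0.4454 -0.1186  0.08  ]
0.09 [ 0.4454 -0.1215  0.09  ]
0.1 [ 0.4454 -0.1245  0.1   ]
0.113 [ 0.4454 -0.1284  0.113 ]
white [ 0.4489 -0.1973  0.059 ]
tcp axis proj [array([400.83818693, 308.82422324]), array([400.54947812, 295.89713824]), array([399.77606695, 261.26725715])]
```

Request:
step_arm(plan="8.76 -0.2 -0.1 3.2 0 0 0;8.76 0 0 3.2 0 0 0;8.76 0 0 3.2 0 0 0;8.76 0 0 2.5 0 0 0;8.76 0 0 1.5 0 0 0;8.76 0 0 1.0 0 0 0;8.76 0 0 0 0 0 0;8.76 0 0 0 0 0 0;8.76 0 0 0 0 0 0")

```text
clock: 4.72
tool_pos: [0.4481, -0.12, 0.0548]
orientation: [-179.9, 0.0, -89.9]
force: [0.9, -0.4, 0.4]
opening: 0.0879
```

Run:
```python
from h import *
for n in("side","scene"):
    im=snapshot(n)[90:270,170:370];cv2.imwrite(f"pics/g1{n}.png",cv2.resize(im,None,fx=3,fy=3,interpolation=cv2.INTER_CUBIC))
```

```text
(no output)
```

View pics/g1scene.png

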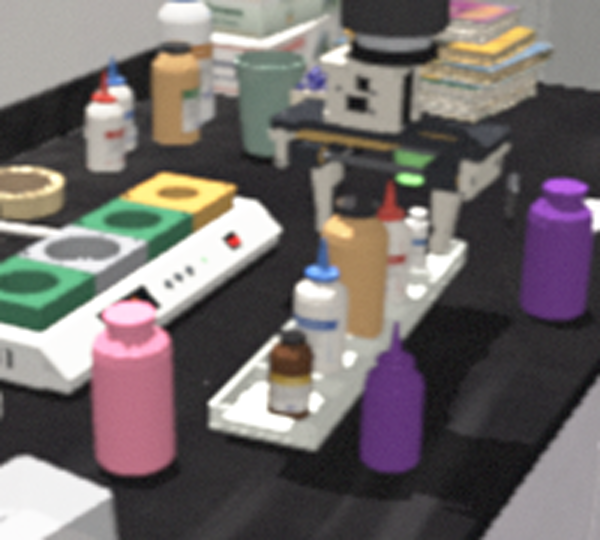

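View pics/g1side.png

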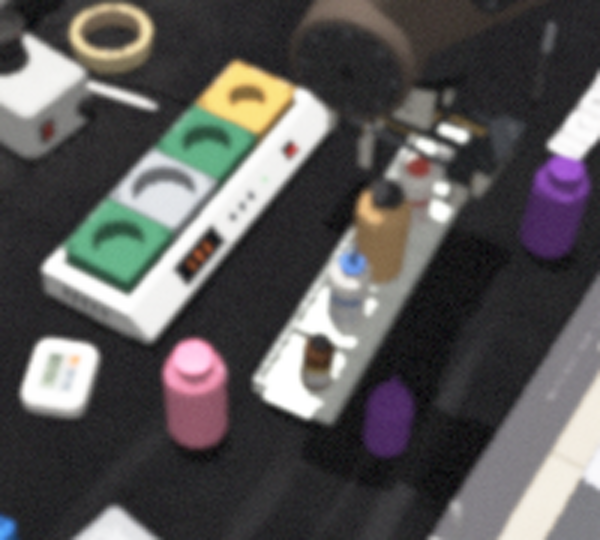

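Run:
```python
from h import *
o=telemetry.get_obs();p=o['tool_pos'];print(p,o['qvel'].round(3))
for n in("side","scene"):
    C=cam(n)
    for q in [(0,0,0),(0,0,.058),(.044,0,0),(-.044,0,0)]:
        u=np.array(proj(C,p+np.array(q))); print(n,q,((u-[170,90])*3).round())
```

```text
[ 0.4478541  -0.12002569  0.05479989] [-0.123 -0.081 -0.461 -0.147  0.299  0.03 ]
side (0, 0, 0) [411. 181.]
side (0, 0, 0.058) [416. 143.]
side (0.044, 0, 0) [375. 164.]
side (-0.044, 0, 0) [447. 198.]
scene (0, 0, 0) [378. 240.]
scene (0, 0, 0.058) [381. 177.]
scene (0.044, 0, 0) [333. 231.]
scene (-0.044, 0, 0) [424. 249.]
```

Request:
step_arm(plan="0 0 0 0 0 0 0;0 0 0 0 0 0 0;0 0 0 0 0 0 0;0 0 0 0 0 0 0;0 0 0 0 0 0 0;0 0 0 0 0 0 0;0 0 0 0 0 0 0;0 0 0 0 0 0 0")

```text
clock: 5.48
tool_pos: [0.4466, -0.1202, 0.0535]
orientation: [180.0, -0.0, -89.9]
force: [-0.5, -0.1, 0.3]
opening: 0.0403
```

Request:
step_arm(plan="0 0 0 -0.5 0 0 0;0 0 0 -1 0 0 0;0 0 0 -2 0 0 0;0 0 0 -2.5 0 0 0;0 0 0 -3 0 0 0;0 0 0 -3 0 0 0;0 0 0 -2 0 0 0;0 0 0 -1 0 0 0;0 0 0 0 0 0 0;0 0 0 0 0 0 0")

```text
clock: 6.32
tool_pos: [0.4464, -0.1201, 0.2032]
orientation: [-180.0, 0.0, -90.0]
force: [-0.3, -0.3, -1.0]
opening: 0.0404
```

Run:
```python
from h import *
o=telemetry.get_obs();p=o['tool_pos'];print(o['clock'],p,o['force'])
im=snapshot("wrist");cv2.imwrite("pics/w4b.png",cv2.resize(im,None,fx=1.5625,fy=1.5625))
im=snapshot("scene")[60:270,170:430];cv2.imwrite("pics/s4.png",cv2.resize(im,None,fx=3,fy=2.8,interpolation=cv2.INTER_CUBIC))
```

```text
6.3167 [ 0.44638933 -0.12007619  0.2031791 ] [-0.30865811 -0.31858678 -0.96389346]
```

View pics/w4b.png

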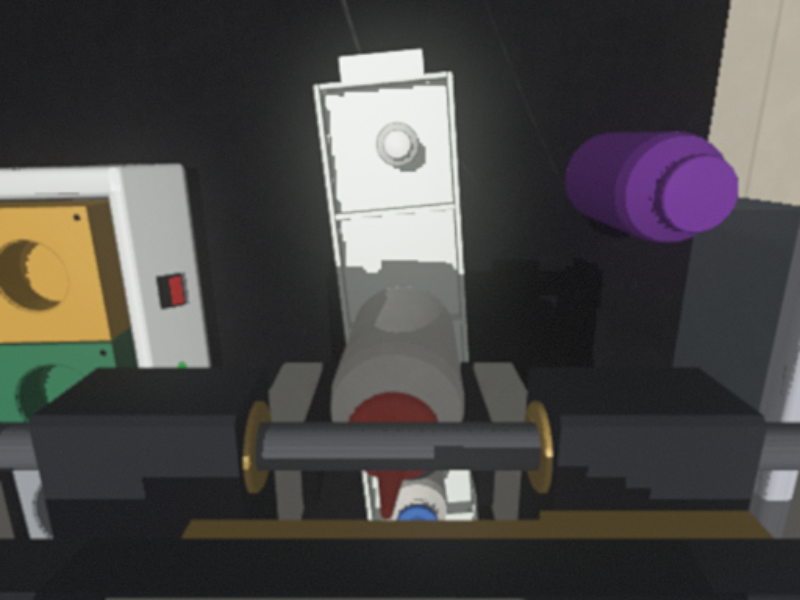

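View pics/s4.png

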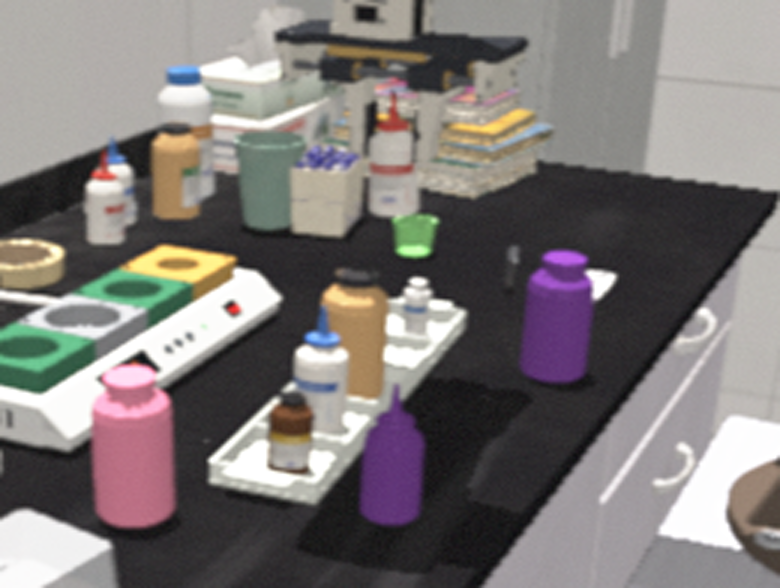

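Run:
```python
from h import *
C=cam("wrist");f=1/1.5625
print(onz(C,402*f,288*f,.153).round(4))
```

```text
[ 0.4442 -0.1417  0.153 ]
```

Request:
step_arm(plan="0 -1.4 -1.2 0 0 0 0;0 -2.675 -2.3 0 0 0 0;0 -2.675 -2.3 0 0 0 0;0 -2.675 -2.3 0 0 0 0;0 -2.675 -2.3 0 0 0 0;0 -2.675 -2.3 0 0 0 0;0 -2.675 -2.3 0 0 0 0;0 -2.675 -2.3 0 0 0 0;0 -2.675 -2.3 0 0 0 0;0 -1.4 -1.2 0 0 0 0;0 0 0 0 0 0 0;0 0 0 0 0 0 0")

```text
clock: 7.42
tool_pos: [0.654, 0.1226, 0.2004]
orientation: [179.8, -0.1, -89.9]
force: [-0.9, -0.2, -0.8]
opening: 0.0397
```

```bash
cat > look.py <<'E'
from h import *
import sys
t=sys.argv[1]
o=telemetry.get_obs();p=o['tool_pos'];print(o['clock'],p.round(4),o['orientation'].round(2),o['force'].round(1))
C=cam("wrist")
im=snapshot("wrist");cv2.imwrite(f"pics/{t}w.png",cv2.resize(im,None,fx=1.5625,fy=1.5625))
im=snapshot("scene")[60:270,110:370];cv2.imwrite(f"pics/{t}s.png",cv2.resize(im,None,fx=3,fy=2.8,interpolation=cv2.INTER_CUBIC))
E
python3 look.py r5
```

```text
7.4167 [0.654  0.1226 0.2004] [ 1.7975e+02 -1.0000e-01 -8.9890e+01] [-0.9 -0.2 -0.8]
```

View pics/r5w.png

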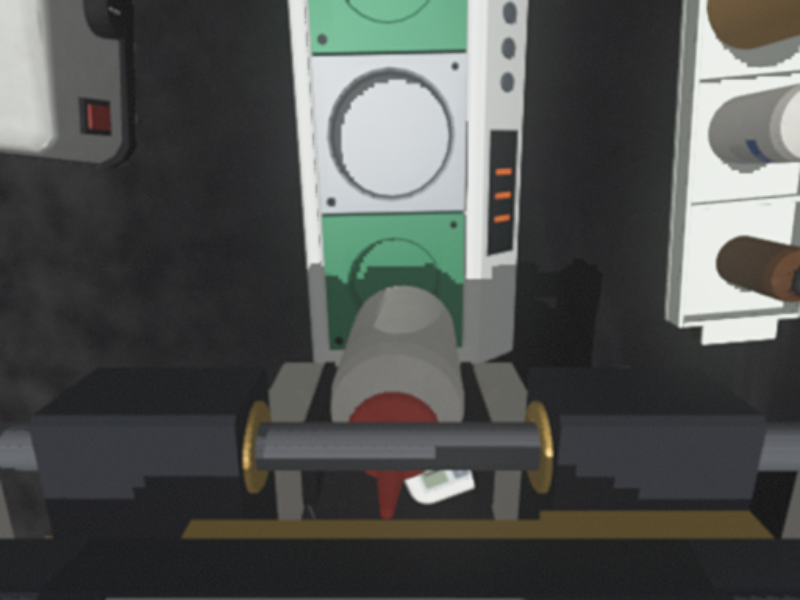

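View pics/r5s.png

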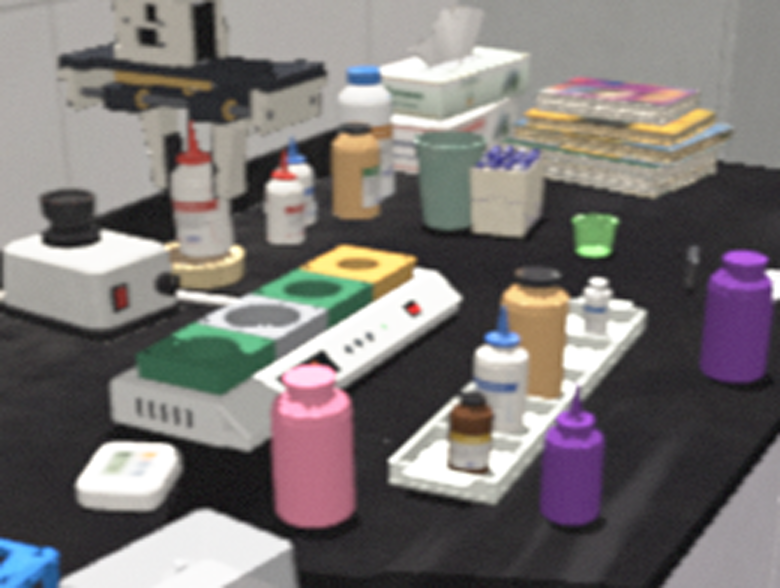

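Run:
```python
from h import *
C=cam("wrist");f=1/1.5625
print("rim top",onz(C,396*f,238*f,.06).round(4),"L",onz(C,349*f,280*f,.06).round(4),"R",onz(C,441*f,280*f,.06).round(4))
for a,b,c in [((391,68),(391,199),'silver')]: print(c,onz(C,a[0]*f,a[1]*f,.06).round(4),onz(C,b[0]*f,b[1]*f,.06).round(4))
print("silver L/R",onz(C,328*f,130*f,.06).round(4),onz(C,454*f,135*f,.06).round(4))
print("bottle low edge",onz(C,402*f,287*f,.15).round(4))
```

```text
rim top [0.6544 0.095  0.06  ] L [0.682  0.1199 0.06  ] R [0.628  0.1199 0.06  ]
silver [0.657  0.0051 0.06  ] [0.6572 0.073  0.06  ]
silver L/R [0.6913 0.0361 0.06  ] [0.6229 0.0387 0.06  ]
bottle low edge [0.652  0.1002 0.15  ]
```

Request:
step_arm(plan="0 0 0 2 0 0 0;0 0 0 2.5 0 0 0;0 0 0 2.5 0 0 0;0 0 0 2 0 0 0;0 0 0 1 0 0 0;0 0 0 0 0 0 0;0 0 0 0 0 0 0;0 0 0 0 0 0 0")

```text
clock: 8.18
tool_pos: [0.6548, 0.1218, 0.1049]
orientation: [-179.9, 0.0, -90.0]
force: [-0.2, -0.2, -0.3]
opening: 0.0406
```

Request:
step_arm(plan="0 0 0 0.5 0 0 0;0 0 0 0.4 0 0 0;0 0 0 0.3 0 0 0;0 0 0 0.2 0 0 0;0 0 0 0 0 0 0;0 0 0 0 0 0 0;0 0 0 0 0 0 0")

```text
clock: 8.77
tool_pos: [0.6546, 0.122, 0.0914]
orientation: [-179.9, -0.0, -89.9]
force: [-5.0, -0.9, 10.6]
opening: 0.04
```

Request:
step_arm(plan="0 0 0 0.1 0 0 0;0 0 0 0.1 0 0 0;0 0 0 0 0 0 0;0 0 0 0 0 0 0")

```text
clock: 9.1
tool_pos: [0.6547, 0.1219, 0.0912]
orientation: [-179.9, -0.0, -89.9]
force: [-9.5, -0.5, 23.0]
opening: 0.0396
```

Request:
step_arm(plan="0 0 0 -0.2 0 0 0;0 0 0 0 0 0 0;8.76 0 0 0 0 0 0;8.76 0 0 0 0 0 0;8.76 0 0 0 0 0 0;8.76 0 0 0 0 0 0;8.76 0 0 0 0 0 0;8.76 0 0 0 0 0 0")

```text
clock: 9.77
tool_pos: [0.6544, 0.1219, 0.0892]
orientation: [180.0, -0.0, -89.9]
force: [-0.8, -0.5, 0.7]
opening: 0.0751
```

```bash
python3 look.py r6
```

```text
9.7667 [0.6544 0.1219 0.0892] [ 1.7997e+02 -1.0000e-02 -8.9950e+01] [-0.8 -0.5  0.7]
```

View pics/r6s.png

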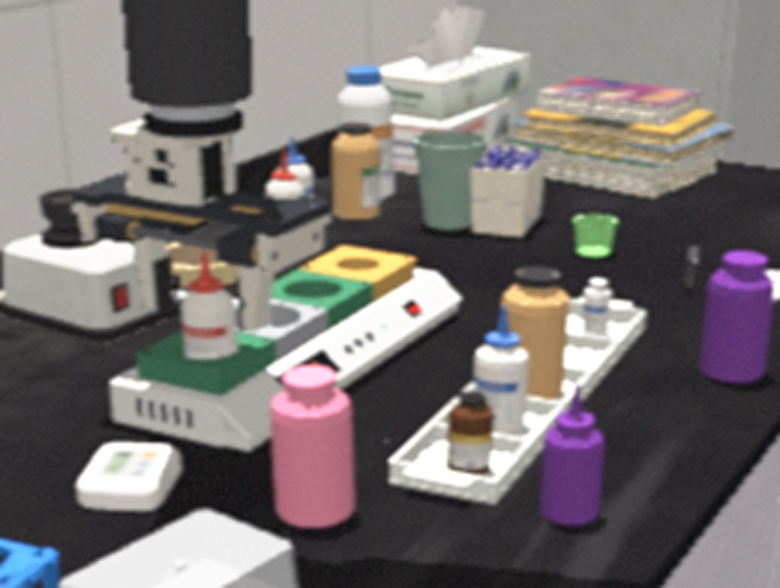

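Request:
step_arm(plan="8.76 0 0 -1.5 0 0 0;8.76 0 0 -3 0 0 0;8.76 0 0 -3.5 0 0 0;8.76 0 0 -3 0 0 0;8.76 1.53 3.65 0 0 0 0;8.76 1.53 3.65 0 0 0 0;8.76 1.53 3.65 0 0 0 0;8.76 1.53 3.65 0 0 0 0;8.76 1.53 3.65 0 0 0 0;8.76 1.53 3.65 0 0 0 0;8.76 0 0 0 0 0 0;8.76 0 0 0 0 0 0")

```text
clock: 10.87
tool_pos: [0.4343, 0.0293, 0.2005]
orientation: [-179.9, 0.1, -89.9]
force: [0.2, 0.6, 0.2]
opening: 0.0877
```

```bash
python3 look.py r7
```

```text
10.8667 [0.4343 0.0293 0.2005] [-1.7987e+02  7.0000e-02 -8.9940e+01] [0.2 0.6 0.2]
```

View pics/r7w.png

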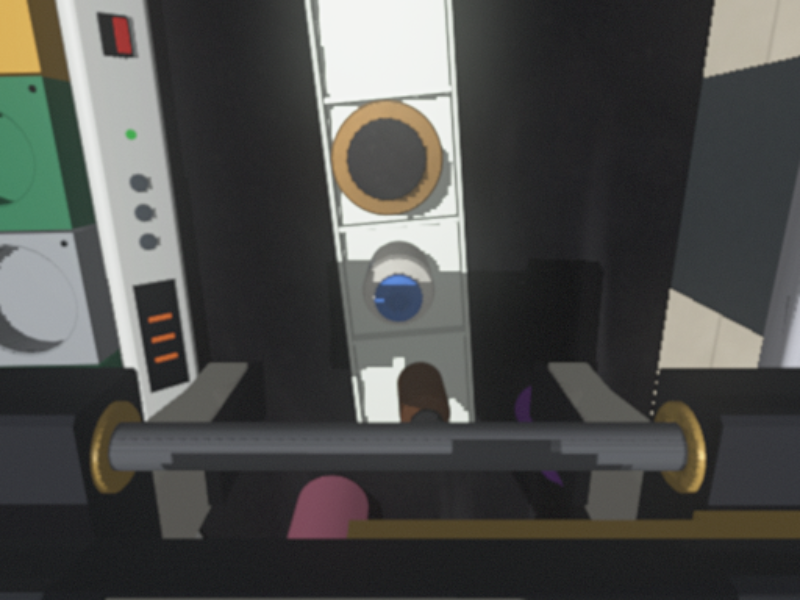

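View pics/r7s.png

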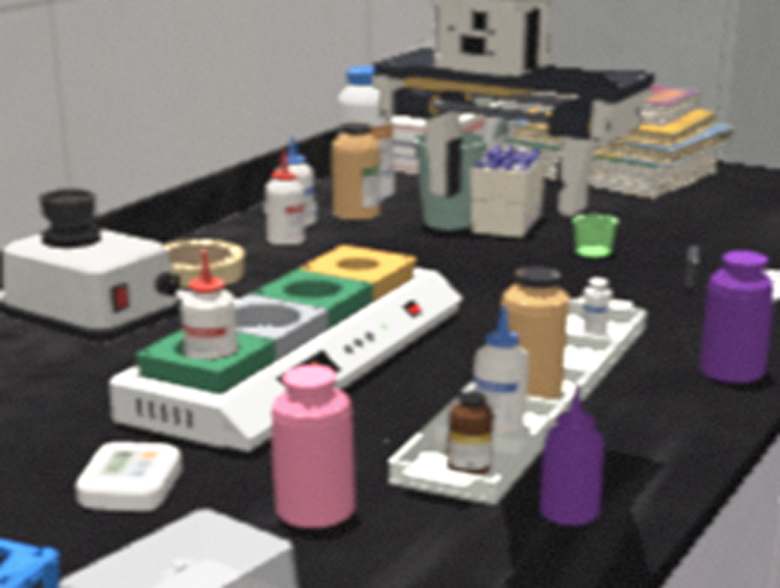

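Run:
```python
from h import *
import pickle
B=cam("",pickle.load(open("w2.pkl","rb")));f=1/1.5625
print(onz(B,606*f,329*f,.11).round(3),onz(B,562*f,285*f,.0).round(3))
C=cam("wrist")
print("amber cap",onz(C,387*f,158*f,.118).round(4))
S=cam("scene");sc=lambda u,v:(u/3+110,v/2.8+60)
print(tri(B,(606*f,329*f),S,sc(576,392)))
```

```text
[0.326 0.143 0.11 ] [0.33  0.133 0.   ]
amber cap [ 0.4415 -0.0415  0.118 ]
(array([0.32138172, 0.14478392, 0.10255128]), np.float64(0.002144795581686491))
```

Request:
step_arm(plan="8.76 -0.3 0 3.2 0 0 0;8.76 0 0 3.2 0 0 0;8.76 0 0 3.2 0 0 0;8.76 0 0 2.5 0 0 0;8.76 0 0 1.5 0 0 0;8.76 0 0 1.0 0 0 0;8.76 0 0 0 0 0 0;8.76 0 0 0 0 0 0;8.76 0 0 0 0 0 0")

```text
clock: 11.72
tool_pos: [0.4365, 0.0334, 0.0538]
orientation: [-180.0, -0.0, -89.9]
force: [0.8, -0.1, -0.4]
opening: 0.0876
```

Request:
step_arm(plan="0 0 0 0 0 0 0;0 0 0 0 0 0 0;0 0 0 0 0 0 0;0 0 0 0 0 0 0;0 0 0 0 0 0 0;0 0 0 0 0 0 0;0 0 0 0 0 0 0;0 0 0 0 0 0 0")

```text
clock: 12.38
tool_pos: [0.4355, 0.0329, 0.0536]
orientation: [180.0, 0.0, -89.9]
force: [-0.2, -0.6, 0.8]
opening: 0.0404
```

Gripped. Lift 15 cm.

Request:
step_arm(plan="0 0 0 -0.5 0 0 0;0 0 0 -1 0 0 0;0 0 0 -2 0 0 0;0 0 0 -2.5 0 0 0;0 0 0 -3 0 0 0;0 0 0 -3 0 0 0;0 0 0 -2 0 0 0;0 0 0 -1 0 0 0;0 0 0 0 0 0 0;0 0 0 0 0 0 0")

```text
clock: 13.22
tool_pos: [0.4352, 0.033, 0.2032]
orientation: [180.0, 0.0, -90.0]
force: [-0.6, 0.4, -1.4]
opening: 0.0404
```

```bash
python3 look.py r8
```

```text
13.2167 [0.4352 0.033  0.2032] [ 1.800e+02  3.000e-02 -8.997e+01] [-0.6  0.4 -1.4]
```

View pics/r8w.png

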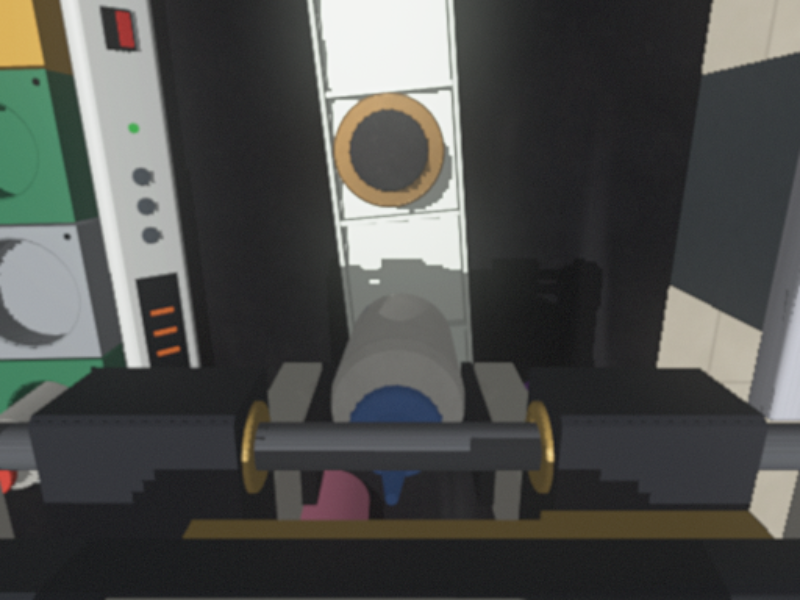

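Request:
step_arm(plan="0 0.56 -1.6 0 0 0 0;0 1.11 -3.19 0 0 0 0;0 1.11 -3.19 0 0 0 0;0 1.11 -3.19 0 0 0 0;0 1.11 -3.19 0 0 0 0;0 1.11 -3.19 0 0 0 0;0 1.11 -3.19 0 0 0 0;0 0.56 -1.6 0 0 0 0;0 0 0 0 0 0 0;0 0 0 0 0 0 0;0 0 0 0 0 0 0")

```text
clock: 14.23
tool_pos: [0.658, -0.0447, 0.2016]
orientation: [179.8, -0.0, -90.0]
force: [-0.2, 0.2, -1.0]
opening: 0.0407
```

```bash
python3 look.py r9
python3 - <<'E'
from h import *
C=cam("wrist");f=1/1.5625
print("bottle edge",onz(C,402*f,294*f,.15).round(4))
E
```

```text
14.2333 [ 0.658  -0.0447  0.2016] [ 1.7981e+02 -2.0000e-02 -8.9970e+01] [-0.2  0.2 -1. ]
bottle edge [ 0.6566 -0.0622  0.15  ]
```

View pics/r9w.png

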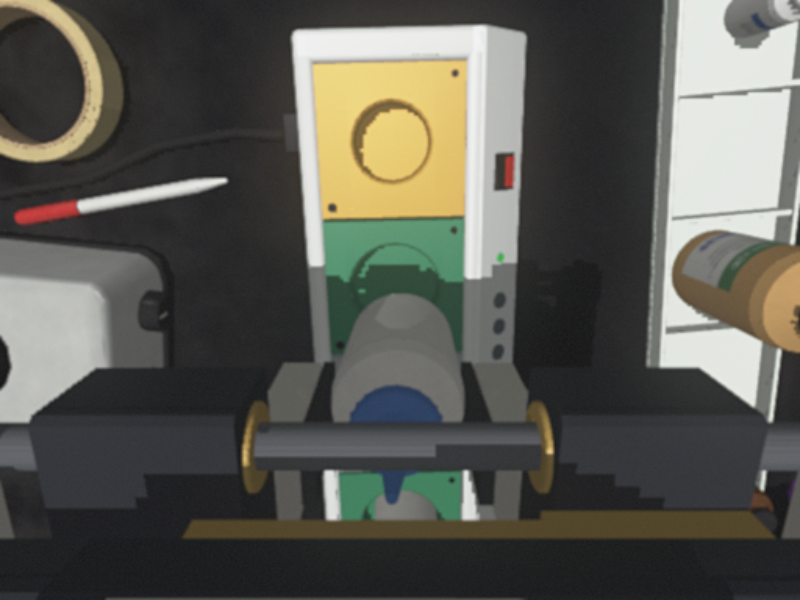

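Run:
```python
from h import *
C=cam("wrist");f=1/1.5625
print("rim top",onz(C,397*f,243*f,.06).round(4),"L",onz(C,351*f,280*f,.06).round(4),"R",onz(C,440*f,280*f,.06).round(4))
print("yel",[onz(C,*np.array(q)*f,.06).round(4) for q in((391,99),(391,183),(351,142),(431,142))])
```

```text
rim top [ 0.6586 -0.0675  0.06  ] L [ 0.6857 -0.0454  0.06  ] R [ 0.6332 -0.0455  0.06  ]
yel [array([ 0.6619, -0.1454,  0.06  ]), array([ 0.662 , -0.1014,  0.06  ]), array([ 0.6839, -0.1233,  0.06  ]), array([ 0.6401, -0.1233,  0.06  ])]
```

Request:
step_arm(plan="0 0 0 2 0 0 0;0 0 0 2.5 0 0 0;0 0 0 2.5 0 0 0;0 0 0 2 0 0 0;0 0 0 1 0 0 0;0 0 0 0 0 0 0;0 0 0 0 0 0 0;0 0 0 0 0 0 0")

```text
clock: 15.0
tool_pos: [0.66, -0.0444, 0.1054]
orientation: [-179.9, 0.0, -89.9]
force: [1.0, 0.2, 0.5]
opening: 0.0408
```

Request:
step_arm(plan="0 0 0 0.5 0 0 0;0 0 0 0.4 0 0 0;0 0 0 0.3 0 0 0;0 0 0 0.1 0 0 0;0 0 0 0 0 0 0;0 0 0 0 0 0 0;0 0 0 0 0 0 0")

```text
clock: 15.58
tool_pos: [0.6593, -0.0447, 0.0916]
orientation: [-180.0, -0.0, -89.9]
force: [-2.3, 0.1, 6.3]
opening: 0.041
```

Same contact height as the red (0.0915), so the pocket floor has been reached.

Request:
step_arm(plan="0 0 0 0.1 0 0 0;0 0 0 0 0 0 0;0 0 0 -0.15 0 0 0;0 0 0 0 0 0 0;8.76 0 0 0 0 0 0;8.76 0 0 0 0 0 0;8.76 0 0 0 0 0 0;8.76 0 0 0 0 0 0;8.76 0 0 0 0 0 0;8.76 0 0 0 0 0 0;8.76 0 0 0 0 0 0")

```text
clock: 16.5
tool_pos: [0.659, -0.0446, 0.0909]
orientation: [180.0, 0.0, -89.9]
force: [0.5, -0.4, -0.0]
opening: 0.0818
```

Request:
step_arm(plan="8.76 0 0 -1.5 0 0 0;8.76 0 0 -3 0 0 0;8.76 0 0 -3.5 0 0 0;8.76 0 0 -3 0 0 0;8.76 0 0 0 0 0 0;8.76 0 0 0 0 0 0")

```text
clock: 17.0
tool_pos: [0.6603, -0.0444, 0.2037]
orientation: [-179.7, 0.0, -89.9]
force: [-0.2, 0.3, -0.7]
opening: 0.0879
```

```bash
python3 look.py r10;  python3 - <<'E'
from h import *
import pickle
A=cam("",pickle.load(open("w1.pkl","rb")));B=cam("",pickle.load(open("w2.pkl","rb")));f=1/1.5625;S=cam("scene")
print("pink",onz(B,412*f,412*f,.118).round(3),onz(B,410*f,362*f,.08).round(3))
sc=lambda u,v:(u/3+110,v/2.8+60)
print(onz(S,*sc(315,520),0).round(3))
E
```

```text
17.0 [ 0.6603 -0.0444  0.2037] [-1.7973e+02  5.0000e-02 -8.9940e+01] [-0.2  0.3 -0.7]
pink [0.487 0.215 0.118] [0.488 0.185 0.08 ]
[0.474 0.241 0.   ]
```

View pics/r10s.png

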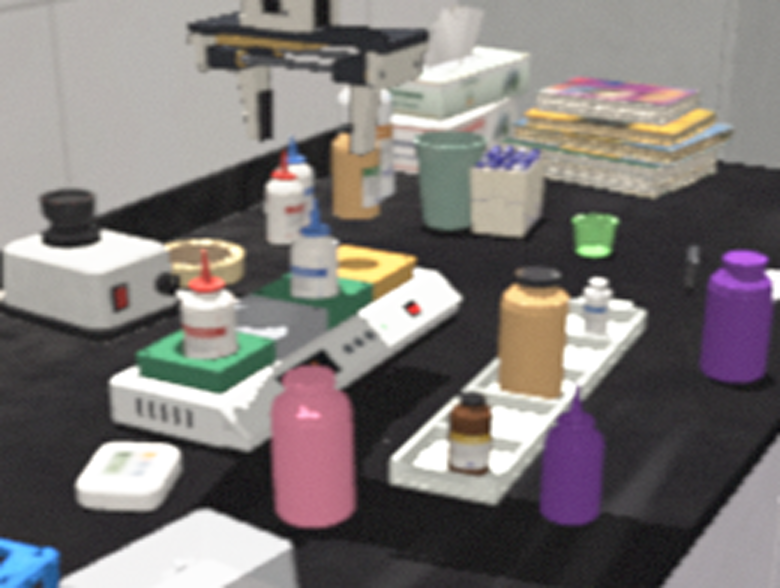

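Request:
step_arm(plan="8.76 -2.01 3.04 0 0 0 0;8.76 -2.01 3.04 0 0 0 0;8.76 -2.01 3.04 0 0 0 0;8.76 -2.01 3.04 0 0 0 0;8.76 -2.01 3.04 0 0 0 0;8.76 -2.01 3.04 0 0 0 0;8.76 -2.01 3.04 0 0 0 0;6.5 -2.01 3.04 0 0 0 0;6.5 0 0 0 0 0 -5;6.5 0 0 0 0 0 -5;6.5 0 0 0 0 0 -5;6.5 0 0 0 0 0 0")

```text
clock: 18.1
tool_pos: [0.415, 0.1159, 0.2002]
orientation: [179.9, -0.0, -74.7]
force: [0.1, -0.4, 0.3]
opening: 0.0658
```

Request:
step_arm(plan="6.5 0 0 0 0 0 0;6.5 0 0 0 0 0 0")

```text
clock: 18.27
tool_pos: [0.4155, 0.1156, 0.2004]
orientation: [179.9, -0.0, -75.1]
force: [-0.6, -0.3, -0.2]
opening: 0.065
```

```bash
python3 look.py r11
```

```text
18.2667 [0.4155 0.1156 0.2004] [ 1.7993e+02 -3.0000e-02 -7.5130e+01] [-0.6 -0.3 -0.2]
```

View pics/r11w.png

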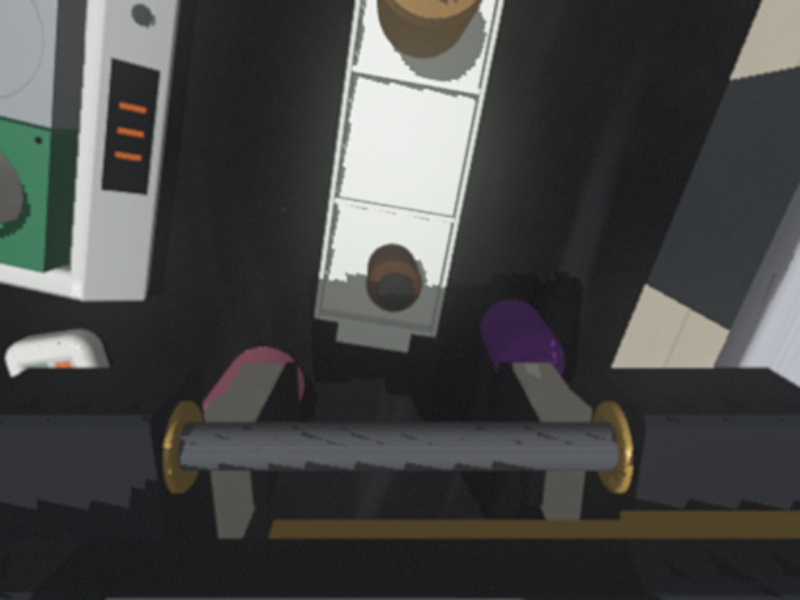

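View pics/r11s.png

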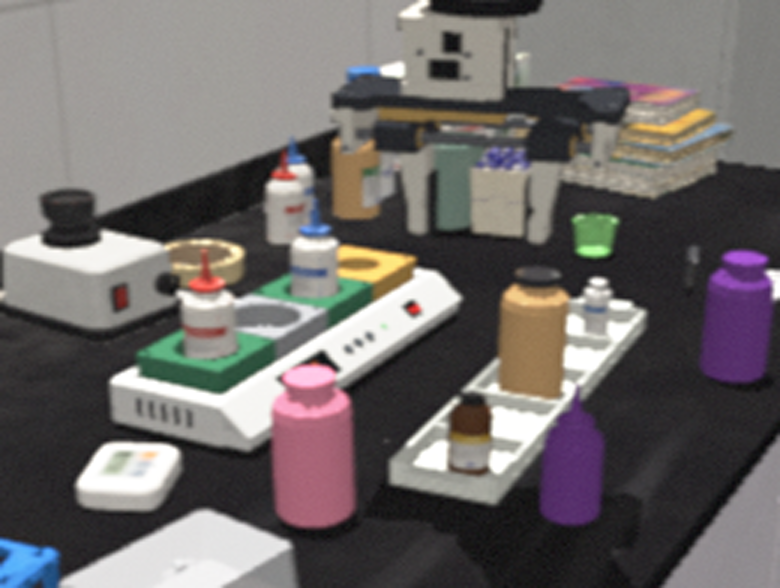

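Run:
```python
from h import *
C=cam("wrist");f=1/1.5625
print("brown cap",onz(C,396*f,291*f,.069).round(4),"body far edge base",onz(C,393*f,245*f,.003).round(4))
print("purple base far",onz(C,510*f,299*f,.0).round(4),"pink base far",onz(C,265*f,348*f,0).round(4), "pink left",onz(C,300*f,390*f,0.03).round(4))
# jaws frame
p=telemetry.get_obs()['tool_pos']
th=np.radians(15);u=np.array([np.cos(th),np.sin(th)]);v=np.array([-u[1],u[0]])
for n,q in(("pink",(.487,.21)),("purple",(.325,.14)),("brown",(.418,.117))):
    r=np.array(q)-p[:2];print(n,r@u,r@v)
```

```text
brown cap [0.416  0.1181 0.069 ] body far edge base [0.4218 0.1047 0.003 ]
purple base far [0.3315 0.1214 0.    ] pink base far [0.4926 0.2027 0.    ] pink left [0.4588 0.2134 0.03  ]
pink 0.0933311511659432 0.07266398964968758
purple -0.08126616585006229 0.046977867116061174
brown 0.0026120979574630596 0.0006914019168781766
```

Request:
step_arm(plan="6.5 -0.3 -0.2 3.2 0 0 0;6.5 0 0 3.2 0 0 0;6.5 0 0 3.0 0 0 0;6.5 0 0 2.5 0 0 0;6.5 0 0 1.5 0 0 0;6.5 0 0 1.0 0 0 0;6.5 0 0 0 0 0 0;6.5 0 0 0 0 0 0;6.5 0 0 0 0 0 0")

```text
clock: 19.12
tool_pos: [0.4174, 0.1195, 0.0576]
orientation: [-180.0, 0.0, -75.0]
force: [-0.3, 0.3, 0.3]
opening: 0.0651
```

```bash
python3 look.py r12
```

```text
19.1167 [0.4174 0.1195 0.0576] [-1.7996e+02  1.0000e-02 -7.4980e+01] [-0.3  0.3  0.3]
```

View pics/r12s.png

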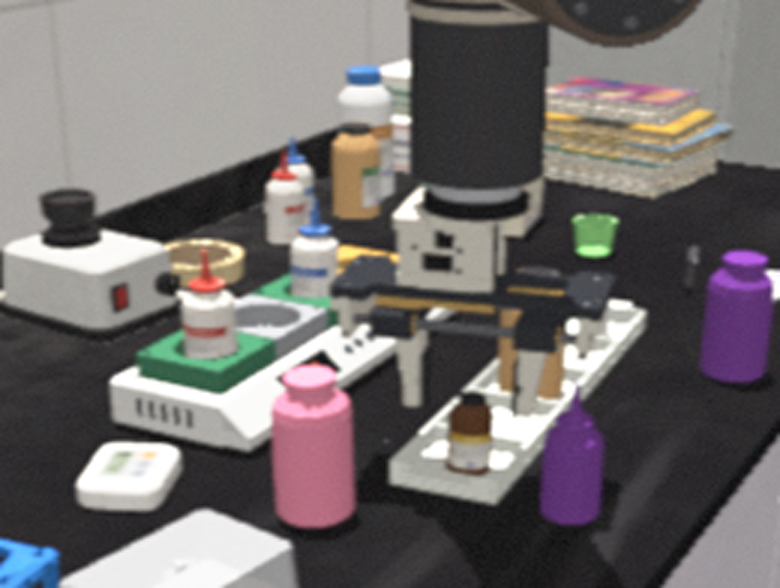

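Request:
step_arm(plan="6.5 0 0 0.7 0 0 0;6.5 0 0 0.5 0 0 0;6.5 0 0 0 0 0 0;6.5 0 0 0 0 0 0;0 0 0 0 0 0 0;0 0 0 0 0 0 0;0 0 0 0 0 0 0;0 0 0 0 0 0 0;0 0 0 0 0 0 0;0 0 0 0 0 0 0;0 0 0 0 0 0 0")

```text
clock: 20.13
tool_pos: [0.4169, 0.1194, 0.0451]
orientation: [-180.0, 0.0, -74.9]
force: [-1.1, 0.5, 0.6]
opening: 0.0319
```

Request:
step_arm(plan="0 0 0 -0.5 0 0 0;0 0 0 -1 0 0 0;0 0 0 -2 0 0 0;0 0 0 -2.5 0 0 0;0 0 0 -3 0 0 0;0 0 0 -3 0 0 0;0 0 0 -2 0 0 0;0 0 0 -1 0 0 0;0 0 0 0 0 0 0;0 0 0 0 0 0 0")

```text
clock: 20.97
tool_pos: [0.4168, 0.1195, 0.1954]
orientation: [-179.9, 0.1, -75.0]
force: [-0.6, -0.0, -0.2]
opening: 0.0321
```

```bash
python3 look.py r13
```

```text
20.9667 [0.4168 0.1195 0.1954] [-1.7994e+02  5.0000e-02 -7.4960e+01] [-0.6 -0.  -0.2]
```

View pics/r13w.png

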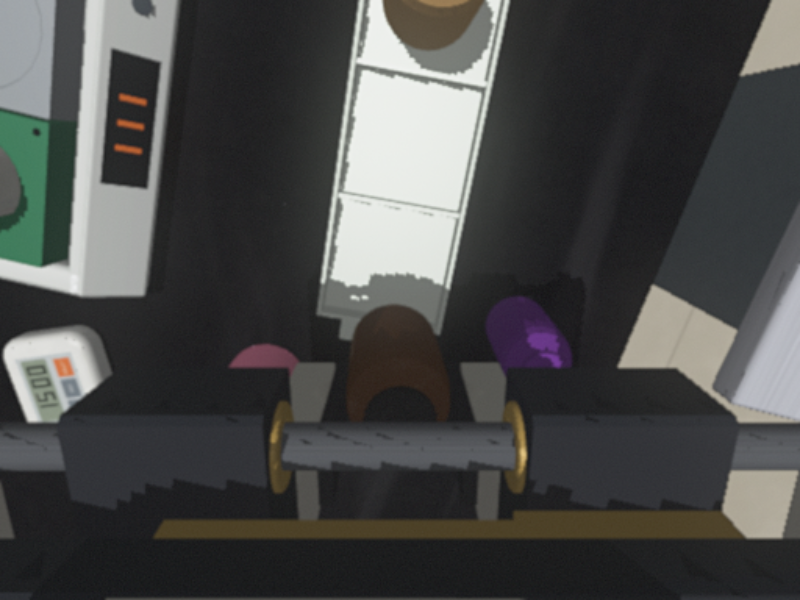

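Request:
step_arm(plan="0 0 0 -0.5 0 0 5;0 0 0 -0.5 0 0 5;0 0 0 0 0 0 5;0 0 0 0 0 0 0;0 0 0 0 0 0 0")

```text
clock: 21.48
tool_pos: [0.4164, 0.1191, 0.2041]
orientation: [179.9, -0.1, -89.8]
force: [-0.2, -0.8, 0.0]
opening: 0.0323
```

Request:
step_arm(plan="0 1.22 -1.22 0 0 0 0;0 2.44 -2.44 0 0 0 0;0 2.44 -2.44 0 0 0 0;0 2.44 -2.44 0 0 0 0;0 2.44 -2.44 0 0 0 0;0 2.44 -2.44 0 0 0 0;0 2.44 -2.44 0 0 0 0;0 2.44 -2.44 0 0 0 0;0 2.44 -2.44 0 0 0 0;0 2.44 -2.44 0 0 0 0;0 1.22 -1.22 0 0 0 0;0 0 0 0 0 0 0")

```text
clock: 22.48
tool_pos: [0.6625, -0.1273, 0.2024]
orientation: [179.8, -0.0, -89.9]
force: [0.4, 0.3, 0.0]
opening: 0.0319
```

Request:
step_arm(plan="0 0 0 0 0 0 0;0 0 0 0 0 0 0")

```text
clock: 22.65
tool_pos: [0.6604, -0.1243, 0.2039]
orientation: [179.9, 0.0, -89.9]
force: [-1.1, 0.4, -0.8]
opening: 0.0324
```

```bash
python3 look.py r14
```

```text
22.65 [ 0.6604 -0.1243  0.2039] [ 1.7988e+02  1.0000e-02 -8.9870e+01] [-1.1  0.4 -0.8]
```

View pics/r14w.png

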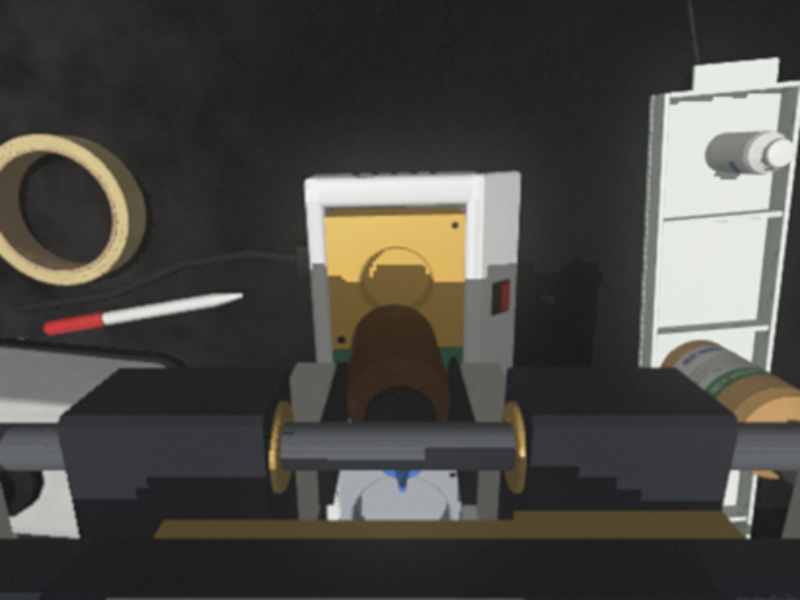

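Run:
```python
from h import *
C=cam("wrist");f=1/1.5625
print("rim top",onz(C,397*f,247*f,.06).round(4),"L",onz(C,361*f,280*f,.06).round(4),"R",onz(C,432*f,280*f,.06).round(4))
print("bottle edge",onz(C,397*f,305*f,.162).round(4))
```

```text
rim top [ 0.6611 -0.1441  0.06  ] L [ 0.6824 -0.1243  0.06  ] R [ 0.6403 -0.1244  0.06  ]
bottle edge [ 0.6611 -0.1398  0.162 ]
```

Request:
step_arm(plan="0 0 -0.1 2 0 0 0;0 0 0 2.5 0 0 0;0 0 0 2.5 0 0 0;0 0 0 2 0 0 0;0 0 0 1 0 0 0;0 0 0 0 0 0 0;0 0 0 0 0 0 0;0 0 0 0 0 0 0")

```text
clock: 23.42
tool_pos: [0.6631, -0.1242, 0.1069]
orientation: [-179.9, -0.0, -89.9]
force: [0.3, 0.8, -0.2]
opening: 0.0319
```

Request:
step_arm(plan="0 0 0 0.5 0 0 0;0 0 0 0.5 0 0 0;0 0 0 0.4 0 0 0;0 0 0 0.3 0 0 0;0 0 0 0.2 0 0 0;0 0 0 0 0 0 0;0 0 0 0 0 0 0;0 0 0 0 0 0 0")

```text
clock: 24.08
tool_pos: [0.6622, -0.1244, 0.0861]
orientation: [-180.0, -0.0, -89.9]
force: [0.4, -0.4, 0.1]
opening: 0.0322
```

Request:
step_arm(plan="0 0 0 0.1 0 0 0;0 0 0 0.1 0 0 0;0 0 0 0.1 0 0 0;0 0 0 0 0 0 0;0 0 0 0 0 0 0")

```text
clock: 24.5
tool_pos: [0.6622, -0.1244, 0.0832]
orientation: [-180.0, -0.0, -89.9]
force: [-0.5, -0.1, 0.8]
opening: 0.0321
```

Request:
step_arm(plan="0 0 0 0.1 0 0 0;0 0 0 0.1 0 0 0;0 0 0 0.1 0 0 0;0 0 0 0 0 0 0;0 0 0 0 0 0 0")

```text
clock: 24.92
tool_pos: [0.6625, -0.1247, 0.083]
orientation: [-179.9, -0.1, -89.9]
force: [-6.2, 2.1, 17.8]
opening: 0.0322
```

Request:
step_arm(plan="0 0 0 -0.2 0 0 0;0 0 0 0 0 0 0;8.76 0 0 0 0 0 0;8.76 0 0 0 0 0 0;8.76 0 0 0 0 0 0;8.76 0 0 0 0 0 0;8.76 0 0 0 0 0 0;8.76 0 0 0 0 0 0;8.76 0 0 0 0 0 0;8.76 0 0 0 0 0 0")

```text
clock: 25.75
tool_pos: [0.6621, -0.1244, 0.0819]
orientation: [180.0, -0.0, -89.9]
force: [-0.3, -0.2, -0.3]
opening: 0.0799
```

Request:
step_arm(plan="8.76 0 0 -1.5 0 0 0;8.76 0 0 -3 0 0 0;8.76 0 0 -3.5 0 0 0;8.76 0 0 -3.5 0 0 0;8.76 0 0 -0.7 0 0 0;8.76 0 0 0 0 0 0;8.76 0 0 0 0 0 0")

```text
clock: 26.33
tool_pos: [0.6622, -0.1243, 0.2047]
orientation: [-179.9, 0.0, -90.0]
force: [-0.3, -0.8, -0.4]
opening: 0.0878
```

```bash
python3 look.py r15
```

```text
26.3333 [ 0.6622 -0.1243  0.2047] [-1.7991e+02  3.0000e-02 -8.9960e+01] [-0.3 -0.8 -0.4]
```

View pics/r15s.png

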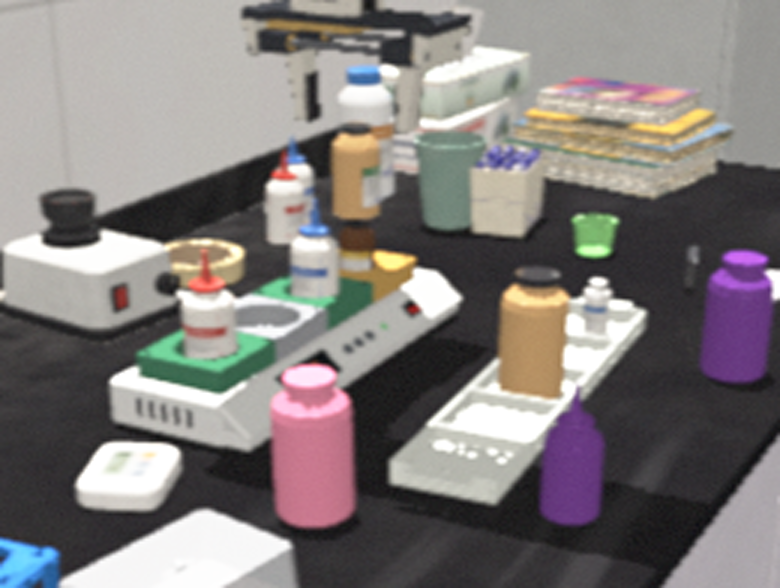

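Request:
step_arm(plan="8.76 -1.18 3.17 0 0 0 0;8.76 -1.18 3.17 0 0 0 0;8.76 -1.18 3.17 0 0 0 0;8.76 -1.18 3.17 0 0 0 0;8.76 -1.18 3.17 0 0 0 0;8.76 -1.18 3.17 0 0 0 0;8.76 -1.18 3.17 0 0 0 0;8.76 0 0 0 0 0 0;8.76 0 0 0 0 0 0;8.76 0 0 0 0 0 0")

```text
clock: 27.27
tool_pos: [0.4402, -0.0419, 0.2038]
orientation: [180.0, -0.0, -89.9]
force: [1.0, -0.4, -0.3]
opening: 0.0873
```

```bash
python3 look.py r16
```

```text
27.2667 [ 0.4402 -0.0419  0.2038] [ 1.7999e+02 -1.0000e-02 -8.9900e+01] [ 1.  -0.4 -0.3]
```

View pics/r16w.png

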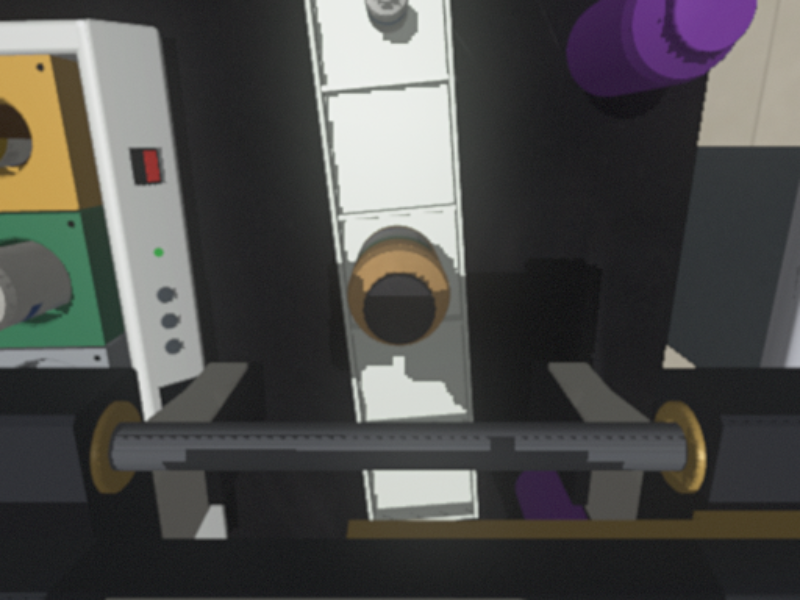

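Run:
```python
from h import *
C=cam("wrist");f=1/1.5625
print("cap",onz(C,399*f,308*f,.118).round(4),"base far",onz(C,396*f,227*f,.003).round(4))
```

```text
cap [ 0.4402 -0.0438  0.118 ] base far [ 0.4419 -0.0661  0.003 ]
```

Request:
step_arm(plan="8.76 0 0 3.2 0 0 0;8.76 0 0 3.2 0 0 0;8.76 0 0 3.2 0 0 0;8.76 0 0 2.5 0 0 0;8.76 0 0 1.5 0 0 0;8.76 0 0 0.9 0 0 0;8.76 0 0 0 0 0 0;8.76 0 0 0 0 0 0;8.76 0 0 0 0 0 0")

```text
clock: 28.12
tool_pos: [0.4408, -0.0421, 0.0593]
orientation: [-180.0, -0.0, -90.0]
force: [0.1, 0.1, -0.3]
opening: 0.0875
```

Request:
step_arm(plan="0 0 0 0.1 0 0 0;0 0 0 0 0 0 0;0 0 0 0 0 0 0;0 0 0 0 0 0 0;0 0 0 0 0 0 0;0 0 0 0 0 0 0;0 0 0 0 0 0 0;0 0 0 0 0 0 0")

```text
clock: 28.78
tool_pos: [0.4402, -0.042, 0.0583]
orientation: [-180.0, 0.0, -89.9]
force: [-1.6, 0.1, 3.6]
opening: 0.055
```

Request:
step_arm(plan="0 0 0 -0.5 0 0 0;0 0 0 -1 0 0 0;0 0 0 -2 0 0 0;0 0 0 -2.5 0 0 0;0 0 0 -3 0 0 0;0 0 0 -3 0 0 0;0 0 0 -2 0 0 0;0 0 0 -1.2 0 0 0;0 0 0 0 0 0 0;0 0 0 0 0 0 0")

```text
clock: 29.62
tool_pos: [0.44, -0.0419, 0.2102]
orientation: [-179.9, 0.0, -90.0]
force: [-0.8, -0.5, -1.2]
opening: 0.0551
```

```bash
python3 look.py r17
```

```text
29.6167 [ 0.44   -0.0419  0.2102] [-1.7995e+02  4.0000e-02 -8.9960e+01] [-0.8 -0.5 -1.2]
```

View pics/r17w.png

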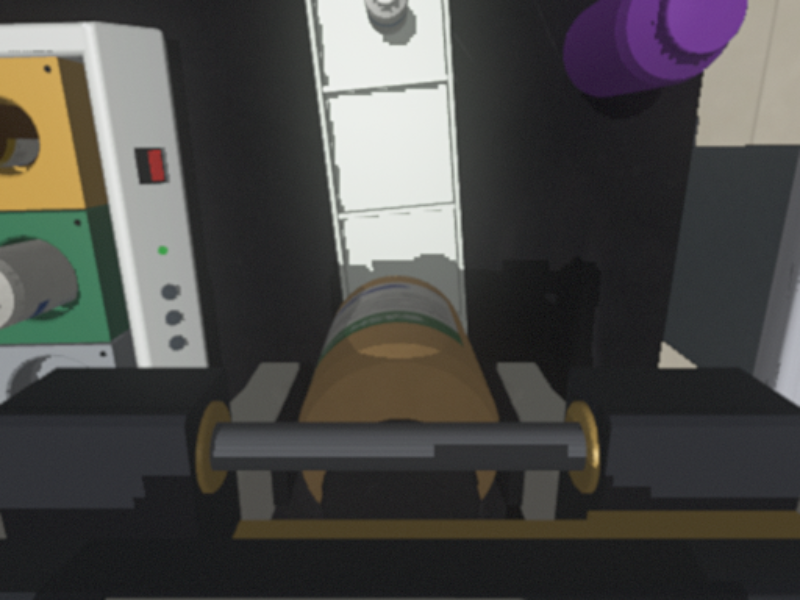

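View pics/r17s.png

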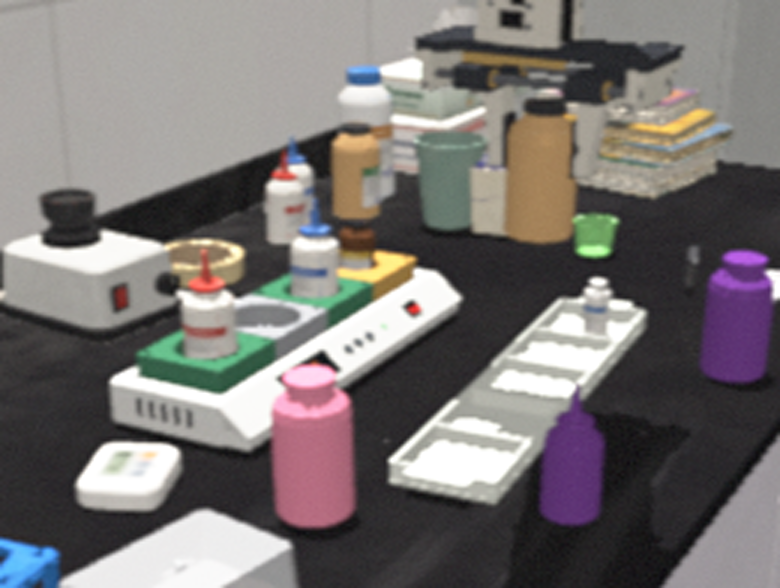

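Run:
```python
from h import *
C=cam("wrist");f=1/1.5625
print(onz(C,398*f,277*f,.155).round(4))
```

```text
[ 0.4393 -0.067   0.155 ]
```

Request:
step_arm(plan="0 -0.56 -1.55 0 0 0 0;0 -1.12 -3.1 0 0 0 0;0 -1.12 -3.1 0 0 0 0;0 -1.12 -3.1 0 0 0 0;0 -1.12 -3.1 0 0 0 0;0 -1.12 -3.1 0 0 0 0;0 -1.12 -3.1 0 0 0 0;0 -0.56 -1.55 0 0 0 0;0 0 0 0 0 0 0;0 0 0 0 0 0 0;0 0 0 0 0 0 0")

```text
clock: 30.63
tool_pos: [0.6559, 0.0363, 0.2084]
orientation: [179.8, -0.0, -90.0]
force: [0.2, -0.8, -0.1]
opening: 0.0551
```

```bash
python3 look.py r18
```

```text
30.6333 [0.6559 0.0363 0.2084] [ 1.7983e+02 -4.0000e-02 -8.9960e+01] [ 0.2 -0.8 -0.1]
```

View pics/r18w.png

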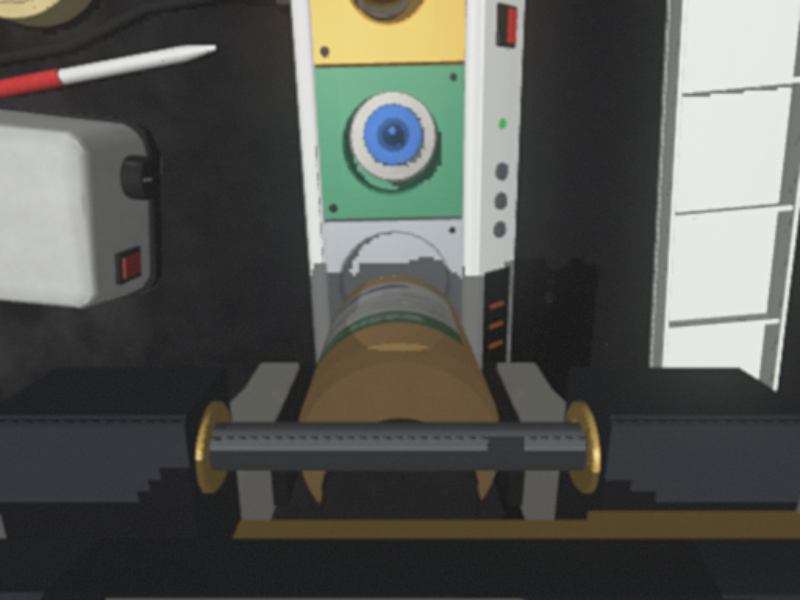

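View pics/r18s.png

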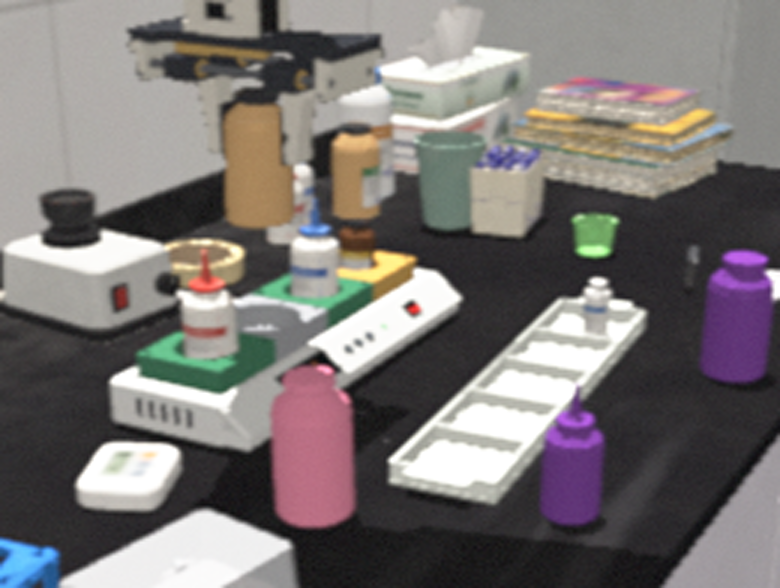

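Run:
```python
from h import *
C=cam("wrist");f=1/1.5625
print("rim top",onz(C,395*f,232*f,.06).round(4),"L",onz(C,341*f,280*f,.06).round(4),"R",onz(C,451*f,280*f,.06).round(4))
print("bottle",onz(C,398*f,277*f,.154).round(4))
```

```text
rim top [0.6577 0.0077 0.06  ] L [0.6903 0.0367 0.06  ] R [0.624  0.0367 0.06  ]
bottle [0.6562 0.0117 0.154 ]
```

Request:
step_arm(plan="0 -0.1 0 2 0 0 0;0 0 0 2.5 0 0 0;0 0 0 2.5 0 0 0;0 0 0 2 0 0 0;0 0 0 0.9 0 0 0;0 0 0 0 0 0 0;0 0 0 0 0 0 0;0 0 0 0 0 0 0")

```text
clock: 31.4
tool_pos: [0.658, 0.0377, 0.113]
orientation: [-179.8, 0.0, -89.9]
force: [1.2, 1.0, -0.5]
opening: 0.0547
```

Request:
step_arm(plan="0 0 0 0.5 0 0 0;0 0 0 0.4 0 0 0;0 0 0 0.3 0 0 0;0 0 0 0 0 0 0;0 0 0 0 0 0 0;0 0 0 0 0 0 0")

```text
clock: 31.9
tool_pos: [0.6571, 0.0376, 0.0991]
orientation: [-180.0, -0.0, -89.9]
force: [0.4, 0.4, -1.0]
opening: 0.0551
```

Request:
step_arm(plan="0 0 0 0.1 0 0 0;0 0 0 0.1 0 0 0;0 0 0 0.1 0 0 0;0 0 0 0 0 0 0;0 0 0 0 0 0 0")

```text
clock: 32.32
tool_pos: [0.6572, 0.0376, 0.0964]
orientation: [-180.0, -0.0, -89.9]
force: [-0.8, -0.2, 1.5]
opening: 0.0549
```

Request:
step_arm(plan="0 0 0 0.1 0 0 0;0 0 0 0.1 0 0 0;0 0 0 0 0 0 0;0 0 0 0 0 0 0")

```text
clock: 32.65
tool_pos: [0.6572, 0.0376, 0.0963]
orientation: [-179.9, -0.0, -89.9]
force: [-5.7, -0.2, 14.7]
opening: 0.0547
```

Contact at 0.0963, exactly the predicted floor height. Unload, release, rise.

Request:
step_arm(plan="0 0 0 -0.2 0 0 0;0 0 0 0 0 0 0;8.76 0 0 0 0 0 0;8.76 0 0 0 0 0 0;8.76 0 0 0 0 0 0;8.76 0 0 0 0 0 0;8.76 0 0 0 0 0 0;8.76 0 0 0 0 0 0;8.76 0 0 0 0 0 0")

```text
clock: 33.4
tool_pos: [0.657, 0.0376, 0.096]
orientation: [180.0, -0.0, -90.0]
force: [-0.1, -0.2, -0.4]
opening: 0.0871
```

Request:
step_arm(plan="8.76 0 0 -1 0 0 0;8.76 0 0 -2 0 0 0;8.76 0 0 -3.5 0 0 0;8.76 0 0 -3.5 0 0 0;8.76 0 0 -3.5 0 0 0;8.76 0 0 -3.5 0 0 0;8.76 0 0 -3.5 0 0 0;8.76 0 0 0 0 0 0;8.76 -3.5 0 0 0 0 0;8.76 -3.5 0 0 0 0 0;8.76 0 0 0 0 0 0;8.76 0 0 0 0 0 0")

```text
clock: 34.4
tool_pos: [0.6568, 0.1092, 0.3014]
orientation: [-180.0, 0.0, -89.8]
force: [-0.6, 0.5, -0.4]
opening: 0.0876
```

```bash
python3 look.py r19
python3 - <<'E'
from h import *
im=snapshot("side")[80:240,170:370];cv2.imwrite("pics/r19d.png",cv2.resize(im,None,fx=3.5,fy=3.5,interpolation=cv2.INTER_CUBIC))
E
```

```text
34.4 [0.6568 0.1092 0.3014] [-1.7999e+02  1.0000e-02 -8.9810e+01] [-0.6  0.5 -0.4]
```

View pics/r19w.png

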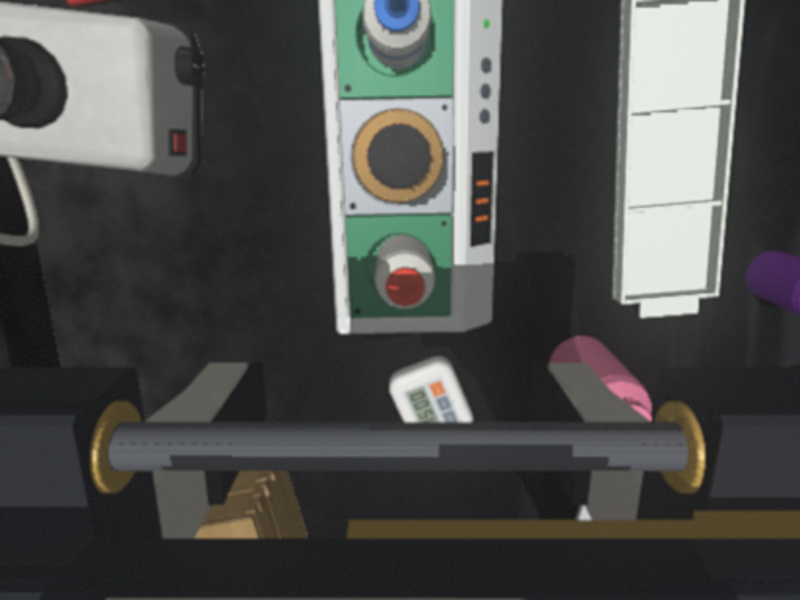

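View pics/r19s.png

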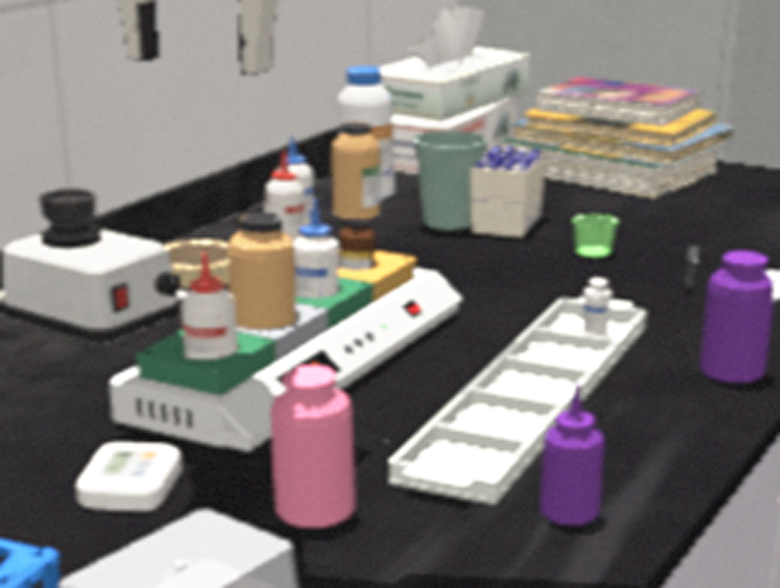

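View pics/r19d.png

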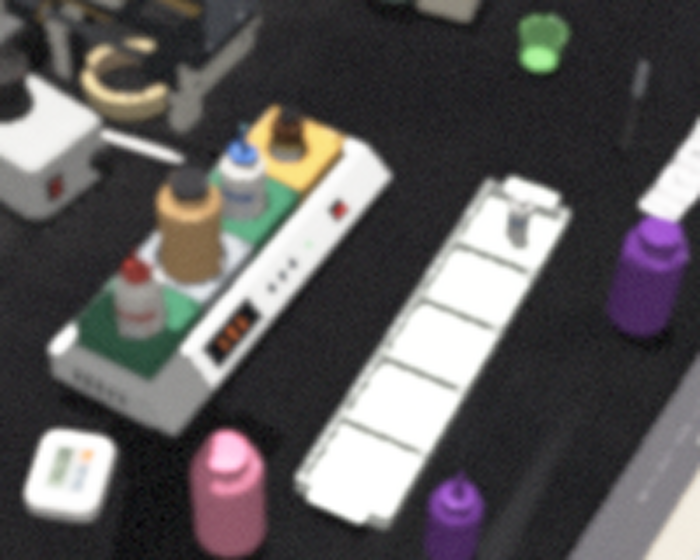

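```bash
python3 -c "
from plant import workorder,telemetry
print(telemetry.get_obs()['clock'],workorder.close_job())"
```

```text
the job is handed in; nothing more can be done
34.55 None
```

All four bottles are in the block heater, and I handed the job in at 34.55 s: red-tipped in the left green block, blue-tipped in the right green block, brown in the yellow block and amber in the silver-grey block. Each was lowered until it touched the pocket floor, then released.

**Last checks:**
- The final wrist, scene and side pictures show all four standing upright in their pockets. The white bottle, the timer and the look-alikes were not touched.
- The gripper was open and clear of everything, about 0.30 m up.
- The highest tool force I read was about 25 N, when the red bottle met its floor; I read forces only at the end of each move.

**One disagreement:** all four bottles touched down with their undersides at about z = 0.041 m. My camera measurement (block top at 0.060 m, less the 22 mm pocket) gave 0.038 m. Because all four agreed, I took 0.041 m as the true floor and the 3 mm as measurement error.

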